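Load the dead-weight glue press and hold a gauge blade in its gap

TASK

Get the little dead-weight press ready: hang the steel weight by its loop handle on the press's side hook and let go, so that the top plate comes down. Then take the gauge by its wooden grip and slide its blade, straight and level, into the mouth between the two plates, flat on the lower plate, until the top plate rides up on the blade and it drags snugly, with the tip about 45 mm inside the mouth. Finish while still gripping the gauge and holding it at that depth, and leave the other things on the table alone.

Things in the scene. Friction and masses are not known exactly. Their poses are not given: they have to be found in the camera images.
- press: Fixed bench press, grey block on a dark foot 90 x 106 mm. Origin on the table under the middle of its mouth; x points into the mouth (away from the robot), y left, z up. Lower plate: fixed, 70 mm wide, flat top 40 mm above the table for x = 15 to 85 mm; its lip rises from 34 to 40 mm over x = 0 to 15 mm. Two guide posts at x = 66, y = +-26 mm, up to 115 mm high.
- mouth (a point): Fixed point of the press: middle of the mouth line (x = y = 0 of the press) at the lower plate's level, 40 mm above the table. Depth of the blade is counted from here along the press's x. The way in is free of posts for 60 mm.
- top_plate: Aluminium plate sliding up and down on the press, axes as the press. Origin: above the mouth's middle, level with its flat underside (x = 22 to 78 mm, 70 mm wide); at x = 0 its lip is 10 mm higher. Sprung up by 1 to 2 N: underside 52 mm above the table (gap 12). With the weight hung it sinks to a stop at 42 mm (gap 2); the 4 mm blade lifts it to 44 and is pressed with about 3 to 5 N.
- hook_seat (a point): On top of the hook's level rod, middle of its seat, at x = 50, y = 103, z = 92 mm of the top plate: 144 mm above the table, 134 mm when the plate is down. The rod is 8 mm thick, carried by an upright from the top plate's middle, runs to the left (+y) and ends 22 mm beyond this point in an upturned tip 14 mm higher than the rod's top; a collar 18 mm across stands 19 mm inward (-y).
- weight: Loose steel disc 56 mm across, 32 mm high, about 0.6 kg, with an upright black loop handle. Origin: centre of the underside, z up. The handle's cross bar runs along x: 44 mm over its ends, 10 mm thick, 68 to 80 mm above the origin; uprights 7 mm wide leave an opening 30 mm wide, 36 mm high under it. Gripped by the bar's ends (44 mm) the opening stays free for the hook.
- weight_bar (a point): Middle of the underside of the weight's cross bar, 68 mm above the weight's origin. It comes to rest on the hook seat: bring the opening over the upturned tip from the rod's free end (+y of the press), bar above the tip, then lower.
- gauge: Loose gauge, 0.12 kg, lying flat: wooden grip 60 mm long (x), 16 mm wide (y), 36 mm high, and a flat steel blade 24 mm wide, 4 mm thick, level with the grip's underside, running forward (+x) from 30 mm to the rounded tip at 132 mm. Origin: centre of the grip's underside (blade's underside also at z = 0), z up.
- gauge_tip (a point): Foremost point of the blade: x = 132, y = 0, z = 2 mm (half the blade's thickness) of the gauge.
- scissors: Loose black-handled scissors, about 195 mm long, 10 mm high, lying flat; leave alone. Origin near the pivot, x towards the points.
- scrap_box: Open cardboard box 100 x 140 mm, 60 mm high; leave alone. Origin: centre of the underside.
- button_jar: Glass jar 60 mm across, 80 mm high; leave alone. Origin: centre of the underside.
- marking_pen: Orange pen 140 mm long, 10 mm thick, lying flat; leave alone. Origin: middle of the underside, x towards the point.
Not all that is in view belongs to the job. What is shaped like the weight but yellow is not meant.

How it is judged:
By the outcome, as a careful person would: the job done as asked, in the order asked, and still so for the second after the job is handed in, while the arm keeps its last pose, push and grip.
It also fails if it takes over 62 s, if anything falls off the work surface, if the arm or the gripper's body presses on something with over 40 N, if the wrist force passes 120 N, or if a joint passes its speed limit or range.

ROBOT

A 7-joint arm with a two-finger parallel gripper is mounted at the origin on the work surface. World frame = base frame: x ahead of the robot, y to its left, z up, the work surface at z = 0. Lengths are in m, angles in degrees, forces in N, time in s.
With the tool pointing down it reaches from about 0.4 to 0.85 m from the base axis. Payload 4.4 kg.
Tool frame: the origin (TCP) lies at the very end of the fingers, on their centre line; the grasp point (between the pads) lies 19 mm behind it (pinch_z is the distance from the TCP to the grasp point, in m); z points along the fingers, y is the direction in which the jaws open and shut (so a half turn about z gives the same grasp; the last joint's range is limited). The gripper opens to 94 mm and grips with 3 to 60 N. Pads are 16 mm wide; open, the fingers measure 119 mm over their backs; the gripper's body (75 mm by 177 mm) begins 78 mm behind the grasp point.
Start: joints at [-73.041, 36.005, 2.206, 86.941, -1.547, 57.084, -1.146], TCP at [0.23, 0.608, 0.205] pointing down, gripper open.
Joint ranges: [-175.42, 175.42], [-21.48, 121.26], [-71.46, 75.88], [10.55, 141.38], [-63.04, 243.04], [13.31, 113.54], [-168.57, 168.57]. Speed limits (degrees/s): [147.25, 147.25, 180, 180, 180, 180, 180].

INTERFACE

Orientations are given as a 3x3 rotation matrix whose columns are the frame's x, y, z axes.
In Python, from plant import * gives the robot as it stands.
- The arm moves only by the tool send_rows, never from a script. Its argument "steps" is a list of rows, each a list of 3 entries, a list of its own where there are three numbers: the turn, a rotation vector about the tool's x, y, z in rad, then the shift along the tool's x, y, z in mm, then the closure, from 0 (fully open) to 1 (shut). A call has 1 to 5 rows; each row is the pose to reach, as a shift and turn from the pose commanded when the call began, along the tool's axes at that moment; what a row does not reach only later rows make up. A row lasts 1/12 s, in which the tool goes at most 41.7 mm and 7.16 degrees, less where a joint would pass 70% of its speed; a pose out of reach is approached as far as the arm can. A call with a gripper value outside its range is refused whole. The fingers move at their own pace and stop on an object; "grip_force" is the grip in N (left out, the last holds). Time passes only in rows, so rows that repeat a pose let the fingers close. It gives the time, the measured TCP pose, the force and the opening at its end, in the units of the state.
- observe(): the state, without advancing time (a new reading comes with each control period).
- read_camera(name): name is "side" or "top" or "wrist"; returns the picture (480x640x3 uint8, red, green, blue); there is no depth.
- camera_model(name): a dict with "K" (3x3 intrinsics, pixels), "dist_coeffs" ([k1, k2, p1, p2, k3] as OpenCV has them; the pictures are not rectified), "R" (3x3) and "t" (3): a world point X has camera coordinates R X + t; the wrist camera has in their place "T_tool_cam" (4x4, takes a point from camera to tool coordinates, whose origin is the TCP and whose axes are the flange's). Camera axes: x right, y down, z forward; pixel columns grow to the right and rows downward; lengths in m; the calibration is good to about 2 mm. A picture is of the moment at which its call begins: read the wrist's pose just before it. camera_model takes no time and is no camera call.
- close_job(): hands the job in, once; it reports no verdict.
The state is a dict: "t": time; "qpos": joint angles; "qvel": joint speeds; "effort": joint torques, N m; "eef_pos": TCP position; "tcp_rot": TCP orientation; "force": force on the tool from outside, world axes, zero at the start; "moment": the same for the moment, N m; "opening": opening from 0.0 (shut) to 1.0 (fully open).
Only numpy, scipy, OpenCV 4.12 (cv2) and the standard library are available. Lean on these libraries where they do the work, as an engineer would, in place of code of your own. Each camera call takes 0.05 s, during which the arm holds its last target.

## Working session

There is one attempt and no reset: what is moved stays moved. The work goes in short steps, Python scripts to look and compute and a tool call to move; the robot and the scene stay as the last step left them, time stands still between calls to the robot, and variables do not carry over. Pictures are saved under pics/ and viewed, and the job is handed in when it is done.

Besides the shell and the picture viewer there is one more tool, called after "Call:" as a command line: name --argument value ..., lists and objects as JSON in quotes. send_rows: Moves the arm, as the interface text tells. Its arguments: {"type":"object","properties":{"steps":{"type":"array","items":{"type":"array"}},"grip_force":{"type":"number"}},"required":["steps"]}

```bash
mkdir -p pics; ls; python3 - <<'E'
from plant import *
import cv2,json
s=observe();print(s)
for n in ["side","top","wrist"]:
    im=read_camera(n);cv2.imwrite(f"pics/{n}0.png",im[:,:,::-1])
    print(n,camera_model(n))
E
```

```text
pics
{'t': 0.0, 'qpos': array([-73.04158934,  36.0555285 ,   2.20386269,  86.99547797,
        -1.54613036,  57.08419079,  -1.14405912]), 'qvel': array([ 0.05448524,  0.0117281 ,  0.01960727,  0.11115899,  0.01986285,
       -0.0280686 ,  0.05178283]), 'effort': array([ 2.68445374e-04, -5.49736333e+01,  1.14353299e+00, -1.86632288e+01,
       -5.22218761e-02,  2.36435886e-02,  1.21563503e-04]), 'eef_pos': array([0.22981598, 0.6073075 , 0.20459578]), 'tcp_rot': array([[-9.35276199e-01,  3.53918158e-01, -6.07498742e-04],
       [ 3.53918676e-01,  9.35274585e-01, -1.73795493e-03],
       [-4.69156745e-05, -1.84047304e-03, -9.99998305e-01]]), 'force': array([ 0.36807006,  0.16574776, -0.93698384]), 'moment': array([-0.0413515 , -0.0400651 ,  0.00743453]), 'opening': 1.0002670290970517}
side {'K': array([[579.54445068,   0.        , 314.68312616],
       [  0.        , 579.54445068, 234.50193762],
       [  0.        ,   0.        ,   1.        ]]), 'dist_coeffs': array([-0.10532757,  0.        ,  0.        ,  0.        ,  0.        ]), 'R': array([[-0.98949445, -0.14410998, -0.0115345 ],
[... 515 characters left out ...]
15387047, -0.00697535, -0.98806641]]), 't': array([0.0388401 , 0.54808905, 1.23472803])}
wrist {'K': array([[418.64892977,   0.        , 319.07866466],
       [  0.        , 418.64892977, 235.98078817],
       [  0.        ,   0.        ,   1.        ]]), 'dist_coeffs': array([-0.00699072,  0.        ,  0.        ,  0.        ,  0.        ]), 'T_tool_cam': array([[-6.51146229e-04, -9.57186226e-01, -2.89472113e-01,
         8.62081747e-02],
       [ 9.99999533e-01, -4.16409933e-04, -8.72498803e-04,
         2.08369461e-04],
       [ 7.14604773e-04, -2.89472546e-01,  9.57186050e-01,
        -1.79267253e-01],
       [ 0.00000000e+00,  0.00000000e+00,  0.00000000e+00,
         1.00000000e+00]])}
```

View pics/side0.png

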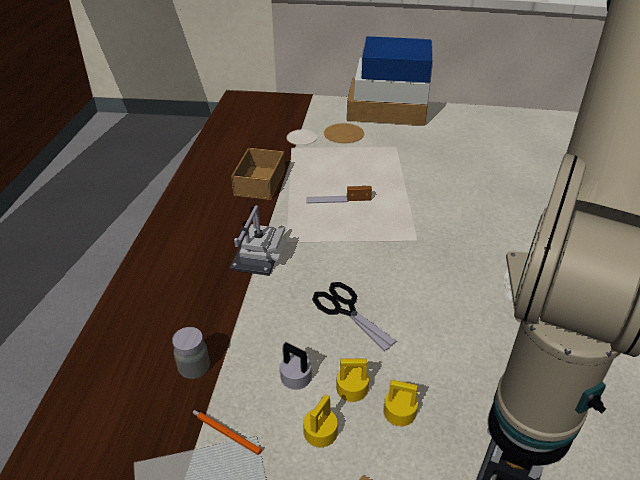

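View pics/top0.png

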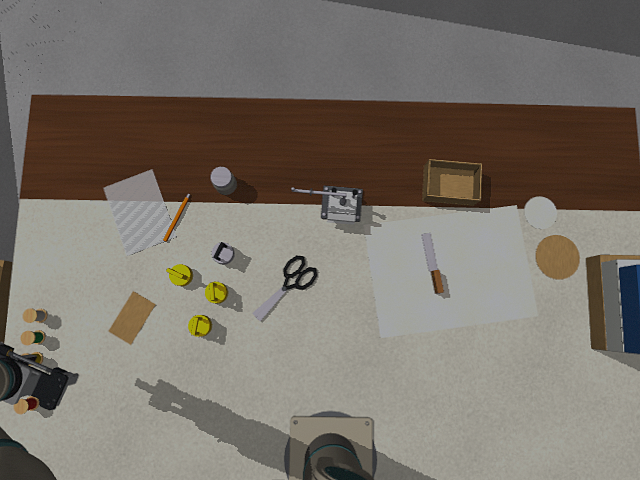

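View pics/wrist0.png

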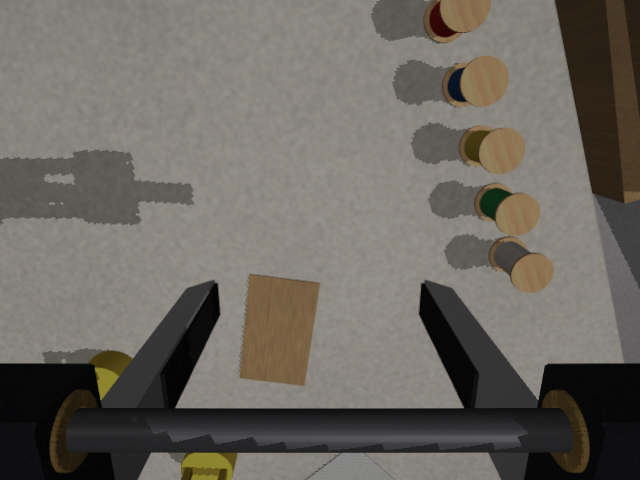

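The side and top views show the weight at top (223,253), the press at top (342,203), and the gauge grip at top (437,282) with its tip at (428,234). I'll enlarge these areas.

```bash
python3 - <<'E'
import cv2,numpy as np
t=cv2.imread("pics/top0.png");s=cv2.imread("pics/side0.png")
def crop(im,x,y,w,h,k):
    return cv2.resize(im[y:y+h,x:x+w],None,fx=k,fy=k,interpolation=cv2.INTER_CUBIC)
# each 400x300 
a=np.hstack([crop(t,195,232,50,40,8),crop(t,415,225,50,80,8)[:, :400][:320] if 0 else crop(t,410,228,50,40,8)])
cv2.imwrite("pics/c1.png",np.vstack([crop(t,285,175,100,60,8)]))
cv2.imwrite("pics/c2.png",np.hstack([crop(t,200,235,48,36,8),crop(t,410,225,50,75,7)[:288]]) if 0 else crop(t,200,235,50,40,12))
cv2.imwrite("pics/c3.png",crop(t,405,225,60,75,8))
cv2.imwrite("pics/c4.png",crop(s,225,200,75,75,8))
cv2.imwrite("pics/c5.png",crop(s,270,335,50,58,10))
cv2.imwrite("pics/c6.png",crop(s,300,178,80,30,10))
E
```

```text
(no output)
```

View pics/c1.png

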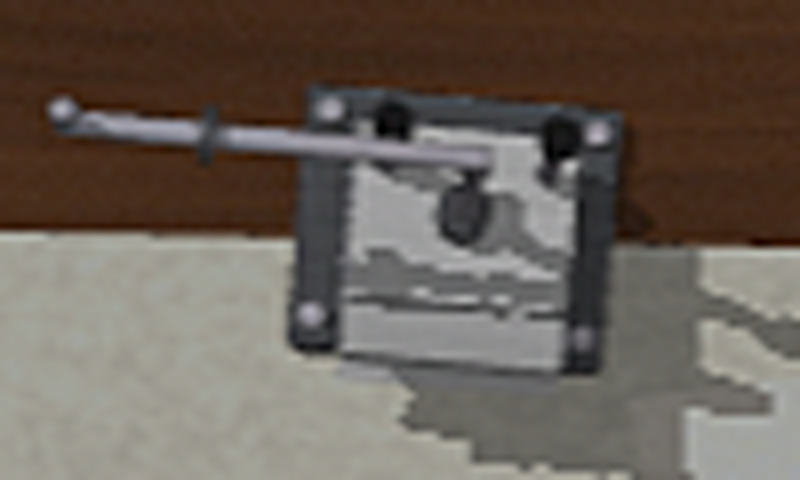

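View pics/c2.png

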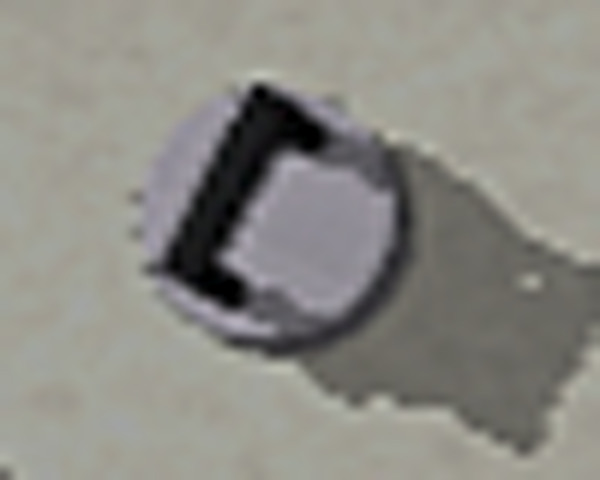

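View pics/c3.png

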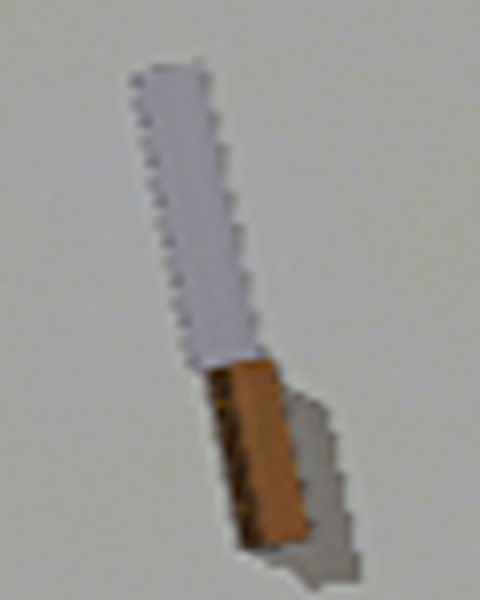

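View pics/c4.png

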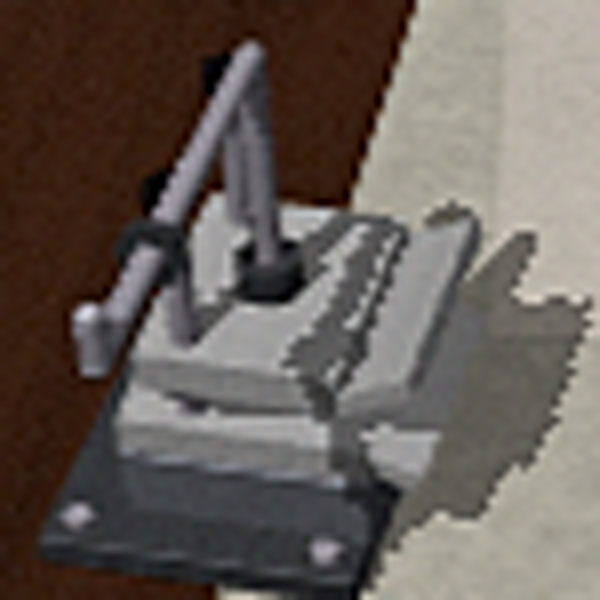

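View pics/c5.png

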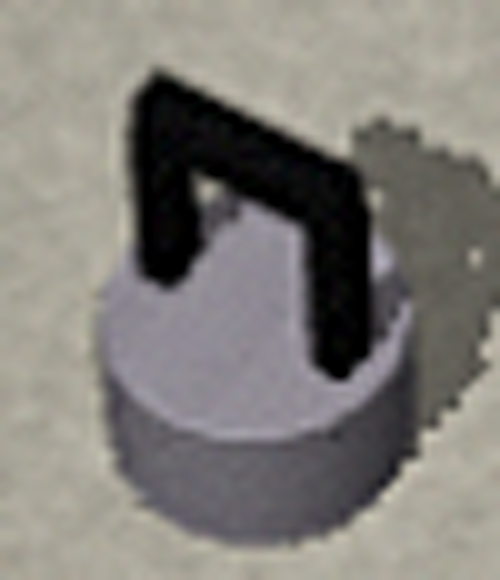

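View pics/c6.png

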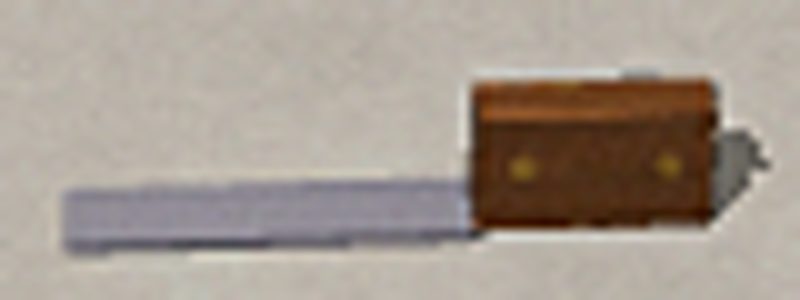

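Features read:
- **Press:** rod tip, collar, posts and foot corners.
- **Weight:** bar ends and disc.
- **Gauge:** tip and grip corners.

I'll fit planar poses to these.

```bash
cat > h.py <<'E'
import numpy as np,cv2
from scipy.optimize import least_squares
from scipy.spatial.transform import Rotation as Ro
from plant import camera_model
C={n:camera_model(n) for n in("top","side","wrist")}
def proj(n,X,R=None,t=None):
    c=C[n]; R=c["R"] if R is None else R; t=c["t"] if t is None else t
    X=np.atleast_2d(X)
    return cv2.projectPoints(X,cv2.Rodrigues(R)[0],np.array(t,float),c["K"],c["dist_coeffs"])[0][:,0]
def wristRt(s):
    T=np.eye(4);T[:3,:3]=s["tcp_rot"];T[:3,3]=s["eef_pos"]
    W=np.linalg.inv(T@C["wrist"]["T_tool_cam"]);return W[:3,:3],W[:3,3]
def pix(ox,oy,k,X,Y): return ((X+.5)/k-.5+ox,(Y+.5)/k-.5+oy)
def pose(p,X):
    c,s=np.cos(p[2]),np.sin(p[2]);X=np.atleast_2d(X)
    return np.c_[p[0]+c*X[:,0]-s*X[:,1],p[1]+s*X[:,0]+c*X[:,1],X[:,2]]
def fit(obs,p0,ext=None,view={}):
    # obs: (cam, (u,v), XYZ mm or func(p)->XYZ)
    def f(p):
        r=[]
        for n,uv,X in obs:
            X=np.array(X(p) if callable(X) else X,float)/1000
            r.append(proj(n.split("@")[0],pose(p,X),*view.get(n,(None,None)))[0]-uv)
        return np.ravel(r)
    o=least_squares(f,p0,loss="soft_l1",f_scale=1.)
    return o.x,f(o.x).reshape(-1,2)
E
cat > f1.py <<'E'
from h import *
T=lambda X,Y:pix(285,175,8,X,Y); S=lambda X,Y:pix(225,200,8,X,Y)
foot=lambda sx,sy:(lambda p:[p[3]*1000+45*sx,53*sy,p[4]*1000])
obs=[("top",T(62,108),[50,121,158]),("top",T(208,134),[50,84,140]),("top",T(393,118),[66,26,115]),("top",T(562,138),[66,-26,115]),
("top",T(310,88),foot(1,1)),("top",T(622,112),foot(1,-1)),("top",T(600,372),foot(-1,-1)),("top",T(290,347),foot(-1,1)),
("side",S(87,315),[50,121,158]),("side",S(152,245),[50,84,140]),("side",S(157,185),[66,26,115]),("side",S(216,70),[66,-26,115]),
("side",S(40,552),foot(1,1)),("side",S(362,585),foot(-1,1))]
p,r=fit(obs,[.6,-.05,-.1,.04,.006]);print("press",p,np.degrees(p[2]));print(r.round(1))
print("seat",pose(p,[.05,.103,.144]))
W=lambda X,Y:pix(200,235,12,X,Y); V=lambda X,Y:pix(270,335,10,X,Y)
obs=[("top",W(268,100),[22,0,80]),("top",W(190,268),[-22,0,80]),("top",W(270,210),[0,0,32]),("side",V(254,340),[0,0,32]),("side",V(160,85),[22,0,78]),("side",V(350,180),[-22,0,78])]
p,r=fit(obs,[.5,.3,.5]);print("weight",p,np.degrees(p[2]));print(r.round(1))
G=lambda X,Y:pix(405,225,8,X,Y);H=lambda X,Y:pix(300,178,10,X,Y)
obs=[("top",G(170,65),[132,0,4]),("top",G(235,365),[30,8,36]),("top",G(272,360),[30,-8,36]),("top",G(308,540),[-30,-8,36]),("top",G(262,547),[-30,8,36]),
("side",H(65,220),[132,0,2]),("side",H(475,120),[30,8,36]),("side",H(712,122),[-30,8,36]),("side",H(475,230),[30,8,0]),("side",H(712,228),[-30,8,0]),("side",H(473,80),[30,-8,36]),("side",H(712,78),[-30,-8,36])]
p,r=fit(obs,[.45,-.3,.2]);print("gauge",p,np.degrees(p[2]));print(r.round(1))
E
python3 f1.py
```

```text
press [ 0.59395999 -0.01692231 -0.05758384  0.05694126  0.01035013] -3.2993110404620904
[[ 2.2  0.4]
 [-0.5  0.2]
 [ 0.3  0.2]
 [ 0.2 -0.7]
 [-0.2  0.1]
 [ 0.1  0.1]
 [ 0.8  0.5]
 [-0.2  0.5]
 [ 0.3 -1.5]
 [-1.2  2.6]
 [ 0.2  1.2]
 [-0.1  0.9]
 [-0.5 -0.7]
 [-0.5  0.6]]
seat [[0.64980497 0.08302937 0.144     ]]
weight [ 0.50948037  0.28729266 -0.44388472] -25.43272088864845
[[ 1.5 -0.4]
 [-0.4  1.3]
 [ 0.5  0.7]
 [ 0.  -2.4]
 [-1.9  0.8]
 [ 0.1  2.3]]
gauge [ 0.44559716 -0.26995568  0.1641374 ] 9.404380249555382
[[ 0.9  0.6]
 [-0.3  0.1]
 [ 1.2 -0.1]
 [ 1.   0.5]
 [ 0.6  0.6]
 [-0.5  0.7]
 [-0.2  0.5]
 [ 0.4 -0.1]
 [-0.6  1.4]
 [-0.3  1.1]
 [-0.5  0.9]
 [-0.2  0.6]]
```

```bash
cat >> h.py <<'E'
def Rdown(yaw):
    a=np.radians(yaw);y=np.array([np.cos(a),np.sin(a),0]);z=np.array([0,0,-1.]);return np.c_[np.cross(y,z),y,z]
def plan(s,pos,yaw,tilt=None):
    R=s["tcp_rot"];Rt=Rdown(yaw)
    rv=Ro.from_matrix(R.T@Rt).as_rotvec()
    sh=R.T@(np.array(pos)-s["eef_pos"])*1000
    print("turn",rv.round(4),"deg",np.degrees(np.linalg.norm(rv)).round(1),"shift",sh.round(1))
E
python3 -c "
from h import *;from plant import *
plan(observe(),[.509,.287,.17],-25.4)"
```

```text
turn [-1.1000e-03  1.2000e-03  1.6523e+00] deg 94.7 shift [-374.5 -200.9   35.1]
```

Call:
send_rows --steps '[[[0,0,0.12],[-34,-18,4],0],[[0,0,0.24],[-68,-36,8],0],[[0,0,0.36],[-102,-55,11],0],[[0,0,0.48],[-136,-73,14],0],[[0,0,0.6],[-170,-91,17],0]]'

```text
t: 0.57
eef_pos: [0.3576, 0.461, 0.1882]
tcp_rot: [[-0.567, 0.823, -0.0], [0.823, 0.567, -0.0], [-0.0, -0.0, -1.0]]
force: [0.3, 0.9, 0.7]
opening: 1.003
```

```bash
python3 -c "
from h import *;from plant import *
s=observe();print(s['t'],s['eef_pos'],s['qpos'].round(0),s['qvel'].round(0));plan(s,[.509,.287,.17],-25.4)"
```

```text
0.5667 [0.35758492 0.46101884 0.1882271 ] [-62.  32.  12.  99.  -8.  50. -13.] [ 29.  -4.  23.  18. -16. -12. -23.]
turn [-2.0000e-04  2.0000e-04  1.0467e+00] deg 60.0 shift [-229.2   25.9   18.2]
```

Call:
send_rows --steps '[[[0,0,0.12],[-30,3,3],0],[[0,0,0.24],[-60,6,6],0],[[0,0,0.36],[-90,9,9],0],[[0,0,0.48],[-120,13,12],0],[[0,0,0.6],[-150,17,15],0]]'

```text
t: 0.98
eef_pos: [0.4571, 0.3482, 0.1732]
tcp_rot: [[-0.003, 1.0, -0.0], [1.0, 0.003, -0.0], [-0.0, -0.0, -1.0]]
force: [0.4, 1.0, -0.4]
opening: 0.997
```

```bash
python3 -c "
from h import *;from plant import *
s=observe();plan(s,[.509,.287,.17],-25.4)"
```

```text
turn [-4.000e-04  1.000e-04  4.466e-01] deg 25.6 shift [-61.3  51.7   3.2]
```

Call:
send_rows --steps '[[[0,0,0.12],[-18,15,1],0],[[0,0,0.24],[-36,30,2],0],[[0,0,0.36],[-54,45,3],0],[[0,0,0.446],[-61,52,3],0],[[0,0,0.446],[-61,52,3],0]]'

```text
t: 1.4
eef_pos: [0.5111, 0.2857, 0.1704]
tcp_rot: [[0.429, 0.903, 0.001], [0.903, -0.429, -0.002], [-0.001, 0.002, -1.0]]
force: [0.9, 0.0, 0.7]
opening: 0.998
```

```bash
python3 -c "
from h import *;from plant import *
s=observe();print(s['eef_pos'],s['qvel'].round(1));im=read_camera('wrist');R,t=wristRt(s)
cv2.imwrite('pics/w1.png',im[:,:,::-1]);np.save('w1.npy',np.c_[R,t])
p=[.5095,.2873,-.4439]
print(proj('wrist',pose(p,np.array([[22,0,80],[-22,0,80],[22,5,80],[-22,5,80],[0,28,32],[0,-28,32],[28,0,0]])/1e3),R,t).round(0))
plan(s,[.509,.287,.17],-25.4)"
```

```text
[0.51113741 0.28571306 0.17035984] [-1.8 -0.6 -3.8  0.4  0.7  0.2  4.7]
[[350. 239.]
 [285. 239.]
 [351. 232.]
 [285. 232.]
 [318. 186.]
 [318. 255.]
 [350. 211.]]
turn [ 0.0022  0.0013 -0.0006] deg 0.1 shift [ 0.2 -2.5  0.4]
```

View pics/w1.png

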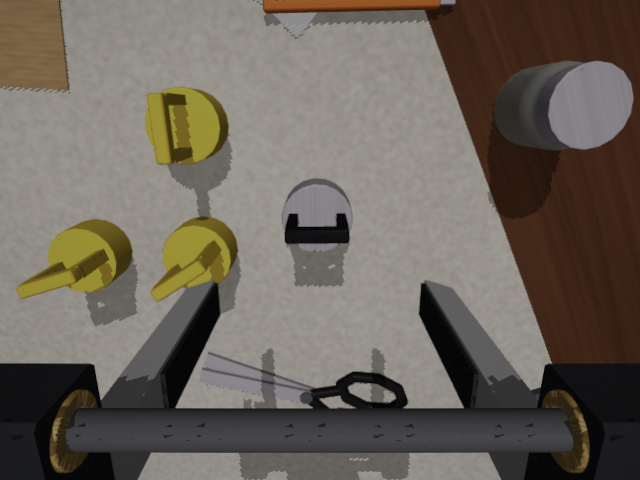

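The bar spans columns 286–348 at rows 229–243, close to the prediction and about 2.5 mm further toward tool +x. A yellow handle is close to the left finger at about (218,250), so I'll descend with the jaws partly closed.

Call:
send_rows --steps '[[[0.002,0.001,0],[1,-2,0],0.36],[[0.002,0.001,0],[2,-2,20],0.36],[[0.002,0.001,0],[3,-2,50],0.36],[[0.002,0.001,0],[3,-2,80],0.36],[[0.002,0.001,0],[3,-2,105],0.36]]'

```text
t: 1.87
eef_pos: [0.5065, 0.2945, 0.0638]
tcp_rot: [[0.419, 0.908, -0.003], [0.908, -0.419, 0.003], [0.001, -0.004, -1.0]]
force: [-0.8, 0.3, 0.3]
opening: 0.683
```

```bash
python3 -c "
from h import *;from plant import *
s=observe();print(s['t'],s['eef_pos'],s['force'],s['opening']);plan(s,[.5106,.2896,.054],-25.4)
im=read_camera('wrist');cv2.imwrite('pics/w2.png',im[:,:,::-1])"
```

```text
1.8667 [0.50652653 0.29451738 0.06383859] [-0.83559083  0.30183983  0.33939733] 0.6830444335023459
turn [-0.0042 -0.0013  0.0114] deg 0.7 shift [-2.8  5.8  9.8]
```

View pics/w2.png

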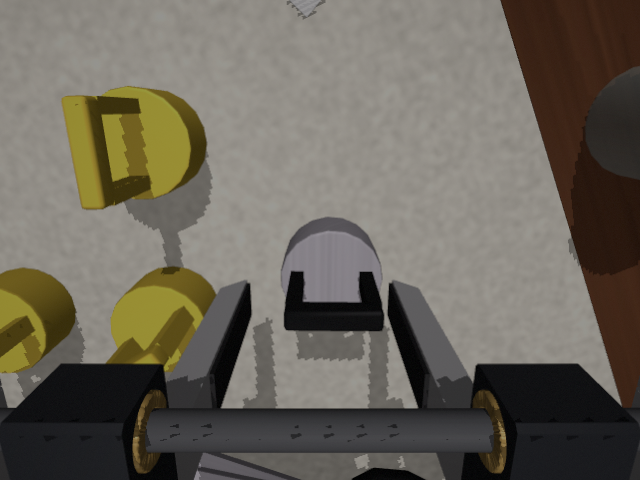

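Call:
send_rows --steps '[[[-0.004,-0.001,0.011],[-3,5,5],0.36],[[-0.004,-0.001,0.011],[-3,5,9],0.36],[[-0.004,-0.001,0.011],[-3,5,10],0.36]]'

```text
t: 2.17
eef_pos: [0.5124, 0.288, 0.0563]
tcp_rot: [[0.433, 0.902, 0.003], [0.902, -0.433, -0.0], [0.001, 0.003, -1.0]]
force: [-0.1, 0.6, -0.8]
opening: 0.642
```

```bash
python3 -c "
from h import *;from plant import *
s=observe();print(s['t'],s['eef_pos'],s['force'],s['opening']);plan(s,[.5106,.2896,.054],-25.4)
im=read_camera('wrist');cv2.imwrite('pics/w3.png',im[:,:,::-1])"
```

```text
2.1667 [0.51243355 0.28797098 0.05625009] [-0.10661302  0.58442017 -0.77111483] 0.642255052229836
turn [ 0.0028 -0.0013 -0.0041] deg 0.3 shift [ 0.7 -2.4  2.2]
```

View pics/w3.png

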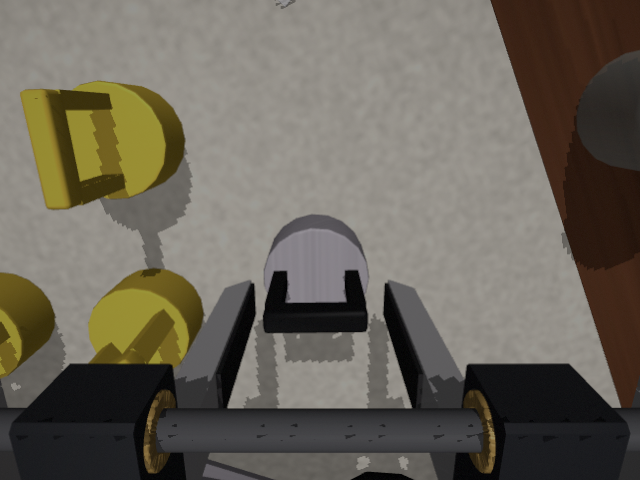

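Call:
send_rows --steps '[[[0,0,0],[0,-1,2],0.36],[[0,0,0],[0,-1,2],0.6],[[0,0,0],[0,-1,2],0.8],[[0,0,0],[0,-1,2],0.8],[[0,0,0],[0,-1,2],0.8]]' --grip_force 40

```text
t: 2.63
eef_pos: [0.511, 0.2884, 0.054]
tcp_rot: [[0.433, 0.901, 0.002], [0.901, -0.433, -0.0], [0.001, 0.002, -1.0]]
force: [-0.8, 0.3, 3.1]
opening: 0.463
```

Call:
send_rows --steps '[[[0,0,0],[0,0,0],0.8],[[0,0,0],[0,0,0],0.8]]'

```text
t: 2.8
eef_pos: [0.511, 0.2883, 0.054]
tcp_rot: [[0.433, 0.901, 0.002], [0.901, -0.433, -0.0], [0.001, 0.002, -1.0]]
force: [-2.5, 0.7, 5.9]
opening: 0.464
```

```bash
python3 -c "
from h import *;from plant import *
s=observe();print(s['t'],s['eef_pos'],s['force'],s['opening']);R,t=wristRt(s)
plan(s,[.5106,.2896,.054],-25.4)
im=read_camera('wrist');cv2.imwrite('pics/w4.png',im[:,:,::-1])"
```

```text
2.8 [0.51097871 0.28834152 0.05396063] [-2.51228293  0.72549906  5.86250094] 0.4639317657092775
turn [ 0.0019 -0.0007 -0.0046] deg 0.3 shift [ 1.  -0.9 -0. ]
```

View pics/w4.png

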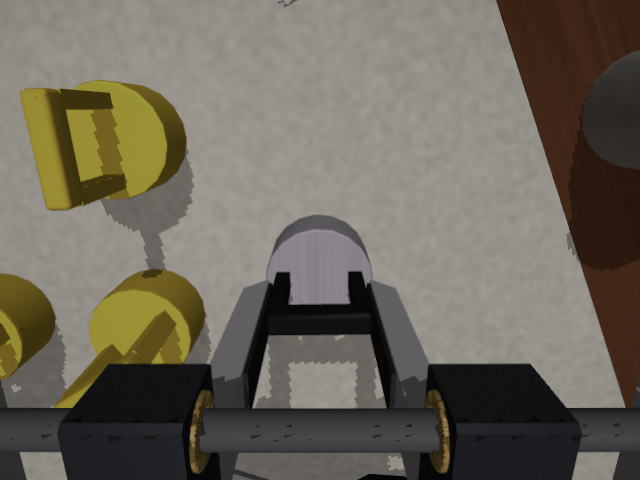

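```bash
sed -i 's/121,158/125,158/g' f1.py; python3 f1.py | grep -A15 press; python3 - <<'E'
from h import *;from plant import *
T=np.linalg.inv(C["wrist"]["T_tool_cam"])
for bx in (-2,0,2): print(bx,proj("wrist",np.array([[bx-5,0,-26],[bx-5,22,-26],[bx+5,0,-26],[bx+5,0,-14]])/1e3,T[:3,:3],T[:3,3]).round(0).tolist())
s=observe();plan(s,[.511,.288,.153],-25.4)
E
```

```text
press [ 0.59393239 -0.01752206 -0.05422248  0.05713703  0.00987895] -3.106718991790514
[[ 0.7  0.5]
 [-0.3  0.3]
 [ 0.5  0.3]
 [ 0.4 -0.7]
 [-0.2  0.2]
 [ 0.2  0. ]
 [ 1.   0.4]
 [-0.   0.6]
 [-0.  -0.3]
 [-1.   2.4]
 [ 0.3  1.1]
 [-0.1  0.7]
 [-0.5 -0.6]
 [-0.4  0.6]]
seat [[0.64944108 0.08261676 0.144     ]]
-2 [[323.0, 341.0], [376.0, 341.0], [323.0, 319.0], [322.0, 306.0]]
0 [[323.0, 337.0], [376.0, 337.0], [323.0, 315.0], [322.0, 302.0]]
2 [[323.0, 332.0], [376.0, 332.0], [323.0, 310.0], [322.0, 298.0]]
turn [ 0.0018 -0.0008 -0.0045] deg 0.3 shift [ -0.3   0.4 -99. ]
```

Gripped at 43.6 mm opening, with the bar about 1 mm toward tool +x. Lifting.

Call:
send_rows --steps '[[[0,0,0],[0,0,-8],0.8],[[0,0,0],[0,0,-28],0.8],[[0,0,0],[0,0,-53],0.8],[[0,0,0],[0,0,-80],0.8],[[0.002,-0.001,-0.004],[0,0,-98],0.8]]'

```text
t: 3.27
eef_pos: [0.5107, 0.2876, 0.1529]
tcp_rot: [[0.43, 0.903, -0.0], [0.903, -0.43, -0.001], [-0.001, 0.0, -1.0]]
force: [0.5, 1.0, -6.6]
opening: 0.465
```

```bash
python3 -c "
from h import *;from plant import *
s=observe();print(s['t'],s['eef_pos'],s['force'],s['opening']);plan(s,[.6534,.155,.152],-3.1)"
```

```text
3.2667 [0.5106854  0.2876121  0.15285007] [ 0.51377047  1.01270208 -6.64567041] 0.4645420357653358
turn [ 1.000e-04  1.500e-03 -3.904e-01] deg 22.4 shift [-58.4 185.9   1. ]
```

Call:
send_rows --steps '[[[0,0,-0.04],[-5,18,0],0.8],[[0,0,-0.12],[-16,50,0],0.8],[[0,0,-0.2],[-27,85,0],0.8],[[0,0,-0.28],[-38,120,0],0.8],[[0,0,-0.35],[-49,155,0],0.8]]'

```text
t: 3.68
eef_pos: [0.6295, 0.1756, 0.1505]
tcp_rot: [[0.09, 0.996, -0.003], [0.996, -0.09, -0.002], [-0.002, -0.003, -1.0]]
force: [0.8, 0.6, -6.0]
opening: 0.463
```

Call:
send_rows --steps '[[[0,0,-0.03],[3,20,0],0.8],[[0,0,-0.04],[5,30,0],0.8],[[0,0,-0.04],[5,31,0],0.8],[[0,0,-0.04],[5,31,0],0.8]]'

```text
t: 4.02
eef_pos: [0.6597, 0.1789, 0.15]
tcp_rot: [[0.055, 0.998, -0.004], [0.999, -0.055, -0.002], [-0.002, -0.004, -1.0]]
force: [-0.7, -0.3, -6.5]
opening: 0.465
```

```bash
python3 -c "
from h import *;from plant import *
s=observe();print(s['t'],s['eef_pos'],s['force'],s['opening'],s['qvel'].round(0));plan(s,[.6534,.155,.152],-3.1)
for n in ('wrist','top','side'):
  im=read_camera(n);cv2.imwrite('pics/%s5.png'%n,im[:,:,::-1])
  if n=='top': cv2.imwrite('pics/top5c.png',cv2.resize(im[165:245,230:390,::-1],None,fx=5,fy=5,interpolation=2))
  if n=='side': cv2.imwrite('pics/side5c.png',cv2.resize(im[190:340,200:360,::-1],None,fx=4,fy=4,interpolation=2))
"
```

```text
4.0167 [0.65973253 0.17894764 0.14998271] [-0.72285695 -0.28493656 -6.51334079] 0.4648685372514854 [-1. -1. -0.  2.  0.  0. -0.]
turn [-0.0037  0.0019 -0.0006] deg 0.2 shift [-24.3  -5.   -2. ]
```

View pics/wrist5.png

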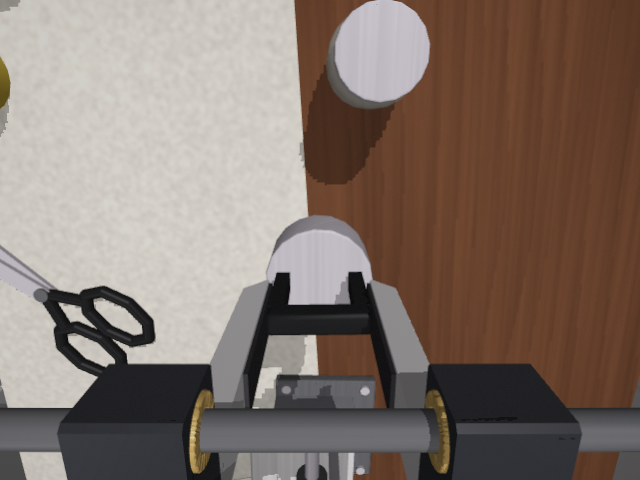

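View pics/top5c.png

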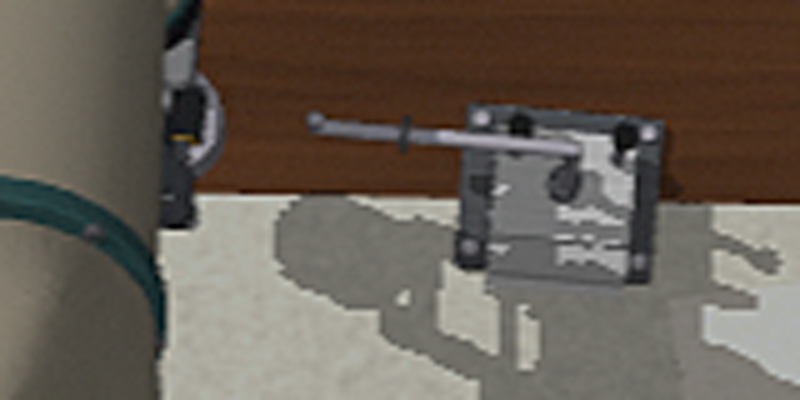

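View pics/side5c.png

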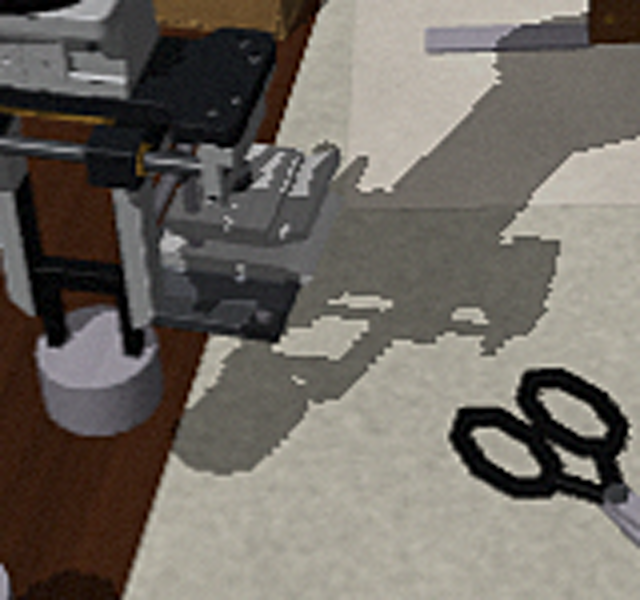

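The weight hangs square in the jaws, with the rod slightly left of centre in the wrist view at column 312 against 320. I'll align to the rod line.

Call:
send_rows --steps '[[[-0.004,0.002,0],[-5,-4,-1],0.8],[[-0.004,0.002,0],[-10,-5,-1],0.8],[[-0.004,0.002,0],[-14,-5,-1],0.8],[[-0.004,0.002,0],[-14,-5,-1],0.8]]'

```text
t: 4.5
eef_pos: [0.655, 0.1635, 0.153]
tcp_rot: [[0.056, 0.998, 0.004], [0.998, -0.056, -0.001], [-0.0, 0.004, -1.0]]
force: [0.5, -0.6, -6.2]
opening: 0.466
```

```bash
python3 -c "
from h import *;from plant import *
s=observe();print(s['t'],s['eef_pos'],s['force'],s['opening'],s['qvel'].round(0));
p=[.59393,-.01752,-.05422]
q=s['eef_pos'][:2]-p[:2];c,sn=np.cos(p[2]),np.sin(p[2]);print('press frame',(c*q[0]+sn*q[1])*1e3,(-sn*q[0]+c*q[1])*1e3)
im=read_camera('wrist')
cv2.imwrite('pics/w6.png',cv2.resize(im[260:480,200:440,::-1],None,fx=2.7,fy=2.7,interpolation=2))
im=read_camera('side');cv2.imwrite('pics/side6c.png',cv2.resize(im[200:310,190:310,::-1],None,fx=5,fy=5,interpolation=2))
"
```

```text
4.5 [0.65501267 0.16347386 0.15295362] [ 0.49155635 -0.56509204 -6.19186221] 0.46625984522879776 [-0.  1. -0. -1. -0. -0. -1.]
press frame 51.1842311757292 184.03815777878566
```

View pics/w6.png

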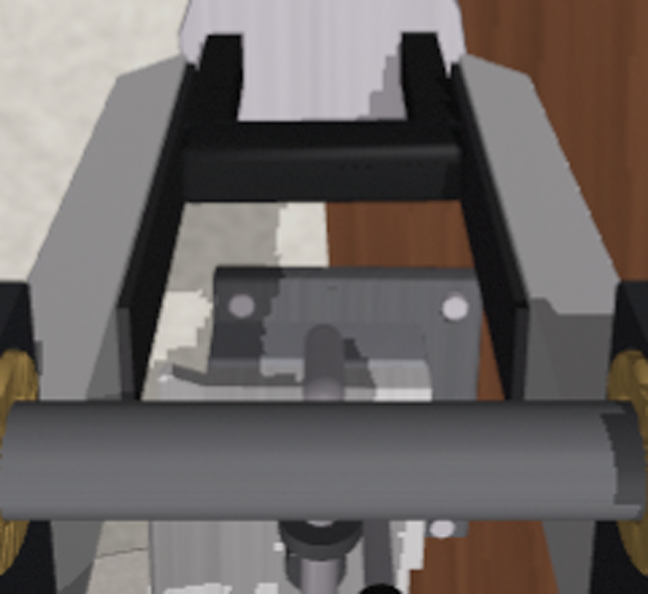

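View pics/side6c.png

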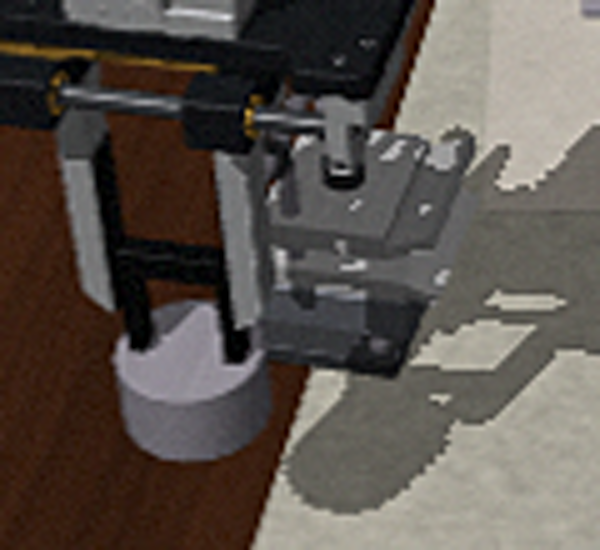

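Call:
send_rows --steps '[[[-0.003,0,0],[-10,0,1],0.8],[[-0.003,0,0],[-25,0,2],0.8],[[-0.003,0,0],[-38,0,2],0.8],[[-0.003,0,0],[-42,0,2],0.8],[[-0.003,0,0],[-42,0,2],0.8]]'

```text
t: 5.02
eef_pos: [0.6532, 0.1195, 0.1507]
tcp_rot: [[0.059, 0.998, 0.007], [0.998, -0.059, -0.001], [-0.001, 0.007, -1.0]]
force: [0.2, -0.5, -5.8]
opening: 0.463
```

```bash
cat >> h.py <<'E'
P=[.59393,-.01752,-.05422]
def inpress(X):
    q=np.array(X[:2])-P[:2];c,sn=np.cos(P[2]),np.sin(P[2]);return np.round([(c*q[0]+sn*q[1])*1e3,(-sn*q[0]+c*q[1])*1e3,X[2]*1e3],1)
E
python3 -c "
from h import *;from plant import *
s=observe();print(s['t'],inpress(s['eef_pos']),s['force'],s['opening'],s['tcp_rot'].round(3))
im=read_camera('wrist')
cv2.imwrite('pics/w7.png',cv2.resize(im[260:480,200:440,::-1],None,fx=2.7,fy=2.7,interpolation=2))
im=read_camera('side');cv2.imwrite('pics/side7c.png',cv2.resize(im[200:300,205:305,::-1],None,fx=6,fy=6,interpolation=2))
T=np.linalg.inv(C['wrist']['T_tool_cam']);y=inpress(s['eef_pos'])
for dz in(-4,0,4): print(dz,proj('wrist',np.array([-(y[1]-125),0,y[2]-158+dz])/1e3,T[:3,:3],T[:3,3]))
"
```

```text
5.0167 [ 51.7 140.  150.7] [ 0.17016035 -0.46307207 -5.77072451] 0.4629263583125709 [[ 0.059  0.998  0.007]
 [ 0.998 -0.059 -0.001]
 [-0.001  0.007 -1.   ]]
-4 [[322.13096533 340.36235426]]
0 [[322.07182981 335.79673668]]
4 [[322.01497748 331.40760255]]
```

View pics/w7.png

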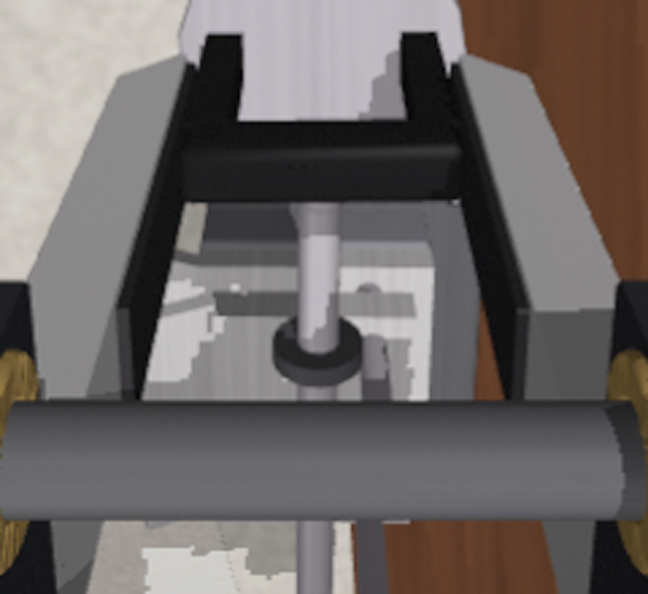

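View pics/side7c.png

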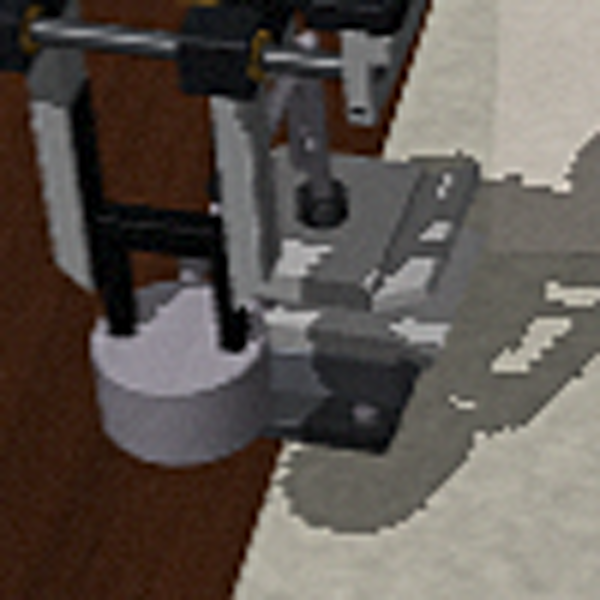

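```bash
python3 -c "
from h import *
T=np.linalg.inv(C['wrist']['T_tool_cam'])
for z in(149,131): print('collar',z,proj('wrist',np.array([84-140,0,150.7-z])/1e3,T[:3,:3],T[:3,3]))
print('obs top/bottom of ring rows',260+315/2.7,260+385/2.7)
q=lambda X:(proj('side',pose(P,np.array(X)/1e3))-[205,200])*6
print('tip top',q([50,125,158]),'rod base',q([50,125,144]),'bar under',q([51.7,141,164.7]),q([51.7,136,164.7]),q([51.7,146,164.7]))
"
```

```text
collar 149 [[321.83341646 397.70096383]]
collar 131 [[321.6330984  376.26558035]]
obs top/bottom of ring rows 376.66666666666663 402.5925925925926
tip top [[182.44462858 231.80303773]] rod base [[186.76866566 265.91049113]] bar under [[159.57479394 246.76923073]] [[164.48505424 236.65630201]] [[154.6313168 256.9527916]]
```

The rod is visible through the opening, aligned within about 2 mm, and the heights agree with the model. I'll advance over the tip.

Call:
send_rows --steps '[[[-0.005,0,0.003],[-8,-1,0],0.8],[[-0.005,0,0.003],[-18,-2,0],0.8],[[-0.005,0,0.003],[-29,-2,0],0.8],[[-0.005,0,0.003],[-37,-2,0],0.8],[[-0.005,0,0.003],[-37,-2,0],0.8]]'

```text
t: 5.53
eef_pos: [0.649, 0.0823, 0.1507]
tcp_rot: [[0.061, 0.998, 0.012], [0.998, -0.061, -0.002], [-0.002, 0.012, -1.0]]
force: [-0.1, -0.7, -6.5]
opening: 0.465
```

```bash
python3 -c "
from h import *;from plant import *
s=observe();print(s['t'],inpress(s['eef_pos']),s['force'],s['opening'],s['tcp_rot'].round(3))
im=read_camera('wrist')
cv2.imwrite('pics/w8.png',cv2.resize(im[260:480,200:440,::-1],None,fx=2.7,fy=2.7,interpolation=2))
im=read_camera('side');cv2.imwrite('pics/side8c.png',cv2.resize(im[200:300,205:305,::-1],None,fx=6,fy=6,interpolation=2))
"
```

```text
5.5333 [ 49.6 102.7 150.7] [-0.06741408 -0.69468375 -6.46142192] 0.4651536238733935 [[ 0.061  0.998  0.012]
 [ 0.998 -0.061 -0.002]
 [-0.002  0.012 -1.   ]]
```

View pics/w8.png

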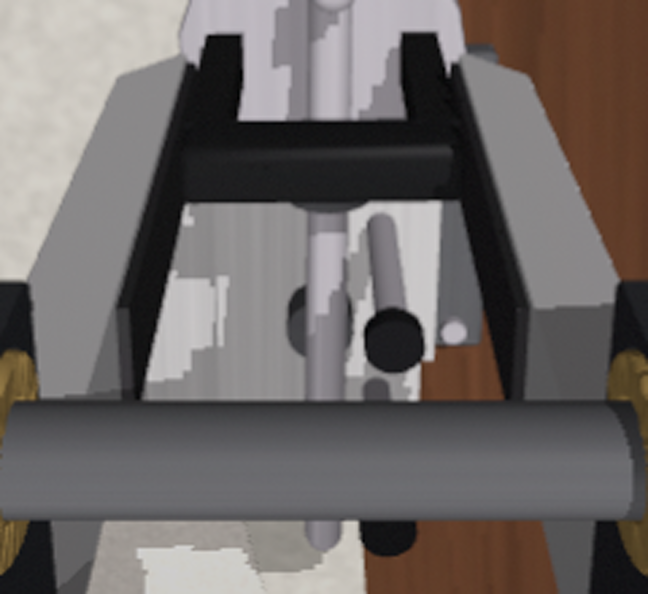

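View pics/side8c.png

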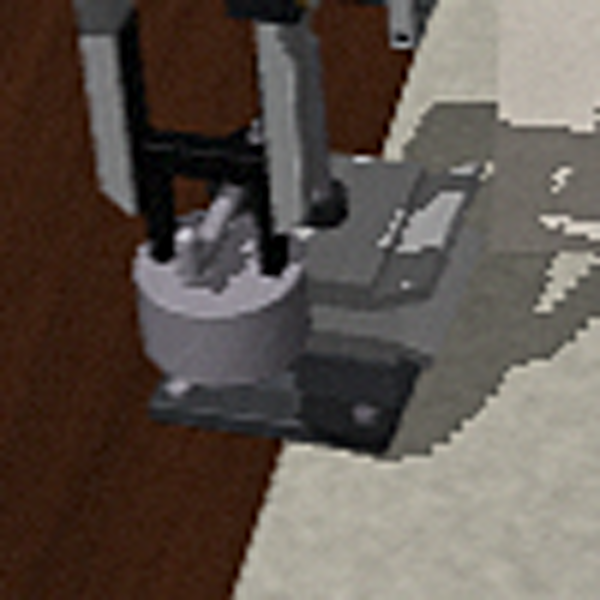

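The rod passes through the opening with the upturned tip outside the bar and the collar inside it. I'll lower while levelling the small tilt.

Call:
send_rows --steps '[[[0.006,0,0],[0,0,5],0.8],[[0.012,0,0],[0,0,11],0.8],[[0.012,0,0],[0,0,17],0.8],[[0.012,0,0],[0,0,22],0.8],[[0.012,0,0],[0,0,26],0.8]]'

```text
t: 6.05
eef_pos: [0.6492, 0.0876, 0.1235]
tcp_rot: [[0.056, 0.998, -0.001], [0.998, -0.056, 0.002], [0.002, -0.001, -1.0]]
force: [-1.1, 1.1, -3.3]
opening: 0.462
```

Call:
send_rows --steps '[[[0,0,0],[0,0,3],0.8],[[0,0,0],[0,0,5],0.8],[[0,0,0],[0,0,5],0.8]]'

```text
t: 6.3
eef_pos: [0.6492, 0.0875, 0.1198]
tcp_rot: [[0.057, 0.998, -0.001], [0.998, -0.057, 0.002], [0.002, -0.001, -1.0]]
force: [-1.6, 1.6, -2.5]
opening: 0.464
```

```bash
python3 -c "
from h import *;from plant import *
s=observe();print(s['t'],inpress(s['eef_pos']),s['force'],s['opening'],s['tcp_rot'].round(3))
im=read_camera('side');cv2.imwrite('pics/side9c.png',cv2.resize(im[200:300,205:305,::-1],None,fx=6,fy=6,interpolation=2))
"
```

```text
6.3 [ 49.5 107.9 119.8] [-1.6200206   1.55044318 -2.47904443] 0.463777938109296 [[ 0.057  0.998 -0.001]
 [ 0.998 -0.057  0.002]
 [ 0.002 -0.001 -1.   ]]
```

View pics/side9c.png

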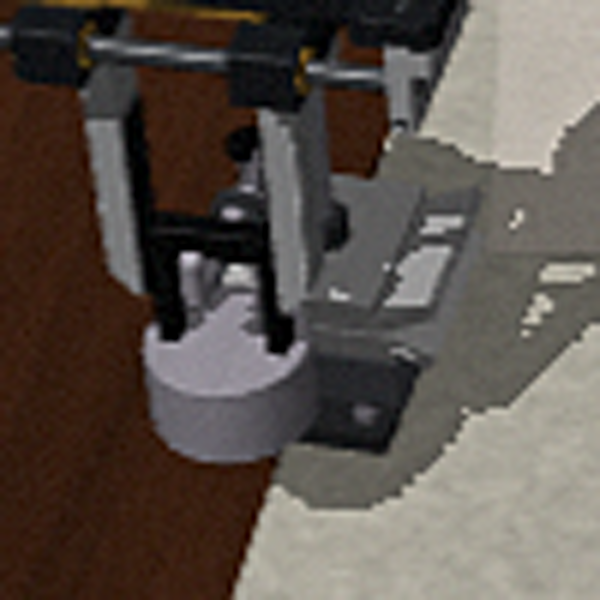

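Call:
send_rows --steps '[[[0,0,0],[-2,0,0],0.8],[[0,0,0],[-4,0,0],0.8],[[0,0,0],[-4,0,1],0.8],[[0,0,0],[-4,0,1],0.8]]'

```text
t: 6.68
eef_pos: [0.6498, 0.0828, 0.1196]
tcp_rot: [[0.057, 0.998, 0.001], [0.998, -0.057, 0.002], [0.002, 0.001, -1.0]]
force: [-1.7, 2.6, 3.9]
opening: 0.465
```

```bash
python3 -c "
from h import *;from plant import *
s=observe();print(s['t'],inpress(s['eef_pos']),s['force'],s['opening'],s['tcp_rot'].round(3))
im=read_camera('side');cv2.imwrite('pics/side10c.png',cv2.resize(im[200:300,205:305,::-1],None,fx=6,fy=6,interpolation=2))
"
```

```text
6.6833 [ 50.4 103.2 119.6] [-1.67499654  2.61118917  3.87952988] 0.4650149908247704 [[ 0.057  0.998  0.001]
 [ 0.998 -0.057  0.002]
 [ 0.002  0.001 -1.   ]]
```

View pics/side10c.png

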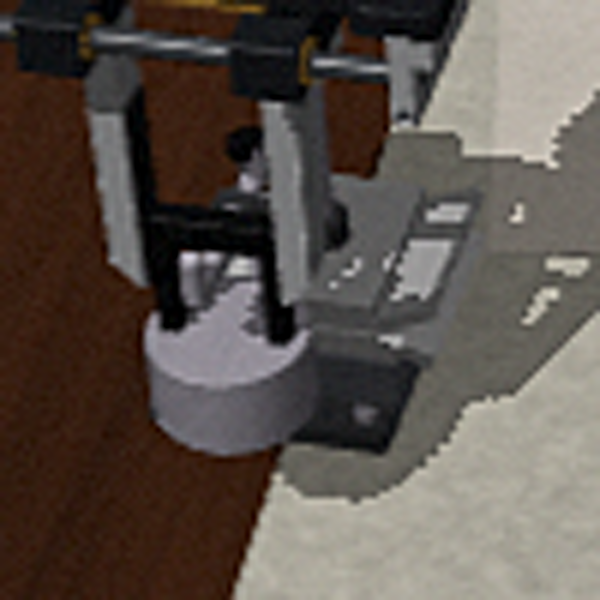

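Force +3.9 N: the bar is seated and the plate is down on its stop. Releasing gently.

Call:
send_rows --steps '[[[0,0,0],[0,0,0],0.53],[[0,0,0],[0,0,0],0.5],[[0,0,0],[0,0,0],0.46],[[0,0,0],[0,0,0],0.4],[[0,0,0],[0,0,0],0.34]]'

```text
t: 7.15
eef_pos: [0.6491, 0.0821, 0.1181]
tcp_rot: [[0.058, 0.998, -0.0], [0.998, -0.058, 0.0], [0.0, -0.0, -1.0]]
force: [-0.0, 0.5, -0.0]
opening: 0.634
```

Call:
send_rows --steps '[[[0,0,0],[0,0,-15],0.3],[[0,0,0],[0,0,-45],0.3],[[0,0,0],[0,0,-80],0.2],[[0,0,0],[0,0,-115],0.1],[[0,0,0],[-10,0,-150],0]]'

```text
t: 7.57
eef_pos: [0.6483, 0.0749, 0.2695]
tcp_rot: [[0.054, 0.999, -0.001], [0.999, -0.054, 0.002], [0.002, -0.001, -1.0]]
force: [0.7, 0.5, 0.3]
opening: 0.876
```

```bash
python3 -c "
from h import *;from plant import *
s=observe();print(s['t'],s['eef_pos'],inpress(s['eef_pos']),s['force'],s['opening'],s['qpos'].round(0))
im=read_camera('side');cv2.imwrite('pics/side11c.png',cv2.resize(im[200:300,205:305,::-1],None,fx=6,fy=6,interpolation=2))
gx,gy,ga=.4456,-.26996,.16414
print(np.degrees(ga)-90);plan(s,[gx,gy,.2],np.degrees(ga)-90)
"
```

```text
7.5667 [0.64829394 0.07494652 0.26950643] [ 49.3  95.3 269.5] [0.67409195 0.52087141 0.29763698] 0.8758759791484338 [-21.  34.  21.  82. -13.  66.  -1.]
-80.59547075072267
turn [-2.5000e-03 -1.2000e-03  1.3526e+00] deg 77.5 shift [-355.5 -183.7   68.9]
```

View pics/side11c.png

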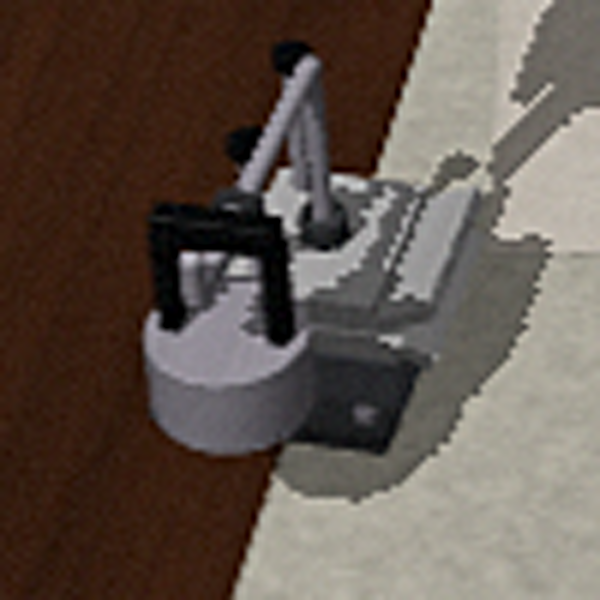

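The weight hangs on the hook and the plate is down. Going to the gauge.

Call:
send_rows --steps '[[[0,0,0.12],[-30,-16,0],0],[[0,0,0.24],[-62,-32,0],0],[[0,0,0.36],[-95,-49,0],0],[[0,0,0.48],[-128,-66,0],0],[[0,0,0.6],[-161,-83,5],0]]'

```text
t: 8.03
eef_pos: [0.5559, -0.0852, 0.2638]
tcp_rot: [[0.616, 0.788, 0.002], [0.788, -0.616, 0.0], [0.001, 0.001, -1.0]]
force: [-0.1, -0.7, -0.7]
opening: 1.001
```

```bash
python3 -c "
from h import *;from plant import *
s=observe();print(s['t'],s['eef_pos'],s['qvel'].round(0));plan(s,[.4456,-.27,.2],-80.6)
"
```

```text
8.0333 [ 0.55595    -0.08519945  0.26384106] [ 20.  -8.  25.  33. -10. -18. -27.]
turn [ 4.000e-04 -1.700e-03  7.436e-01] deg 42.6 shift [-213.7   26.7   63.6]
```

Call:
send_rows --steps '[[[0,0,0.12],[-33,4,10],0],[[0,0,0.24],[-66,8,20],0],[[0,0,0.36],[-99,12,30],0],[[0,0,0.48],[-132,16,40],0],[[0,0,0.6],[-165,20,50],0]]'

```text
t: 8.45
eef_pos: [0.4705, -0.2276, 0.2127]
tcp_rot: [[0.953, 0.303, -0.0], [0.303, -0.953, 0.0], [0.0, -0.0, -1.0]]
force: [0.1, -0.5, 0.3]
opening: 0.999
```

```bash
python3 -c "
from h import *;from plant import *
s=observe();print(s['t'],s['eef_pos'],s['qvel'].round(0));plan(s,[.4456,-.27,.2],-80.6)
"
```

```text
8.45 [ 0.47045538 -0.22758402  0.21268216] [ 33.  10.  17.  15. -22. -14. -17.]
turn [-5.000e-04 -1.000e-04  1.437e-01] deg 8.2 shift [-36.5  32.9  12.7]
```

Call:
send_rows --steps '[[[0,0,0.07],[-16,14,6],0],[[0,0,0.13],[-30,26,12],0],[[0,0,0.14],[-34,29,13],0],[[0,0,0.14],[-34,29,13],0],[[0,0,0.14],[-34,29,13],0]]'

```text
t: 8.87
eef_pos: [0.4488, -0.2635, 0.2001]
tcp_rot: [[0.985, 0.175, -0.0], [0.175, -0.985, 0.002], [0.0, -0.002, -1.0]]
force: [0.8, -1.2, -0.2]
opening: 0.999
```

```bash
python3 -c "
from h import *;from plant import *
s=observe();print(s['t'],s['eef_pos'],s['qvel'].round(1));im=read_camera('wrist');R,t=wristRt(s)
cv2.imwrite('pics/w12.png',im[:,:,::-1]);np.savez('w12.npz',R=R,t=t)
p=[.4456,-.26996,.16414]
print(proj('wrist',pose(p,np.array([[132,0,4],[30,8,36],[30,-8,36],[-30,8,36],[-30,-8,36],[30,12,4],[30,-12,4]])/1e3),R,t).round(0))
plan(s,[.4456,-.27,.2],-80.6)"
```

```text
8.8667 [ 0.44877143 -0.2635242   0.20010744] [-1.1 -0.4 -0.7 -0.5 -0.2  0.1 -0.1]
[[329.  54.]
 [318. 183.]
 [337. 183.]
 [317. 251.]
 [336. 252.]
 [314. 177.]
 [340. 177.]]
turn [-0.0016 -0.0003  0.0115] deg 0.7 shift [-4.3  5.8  0.1]
```

View pics/w12.png

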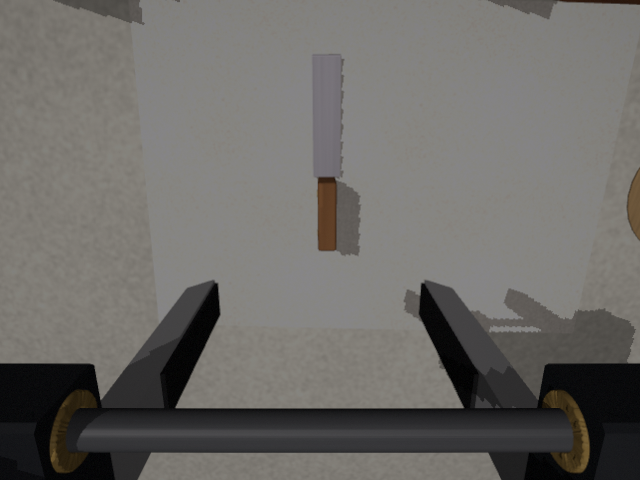

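The gauge shows at columns 318–336, vertical from (327,54) to (327,250), as predicted and parallel to the tool. Descending.

Call:
send_rows --steps '[[[-0.002,0,0],[-2,3,20],0.2],[[-0.002,0,0],[-4,6,50],0.3],[[-0.002,0,0],[-4,6,85],0.4],[[-0.002,0,0],[-4,6,120],0.4],[[-0.002,0,0],[-4,6,145],0.4]]'

```text
t: 9.33
eef_pos: [0.446, -0.2683, 0.0529]
tcp_rot: [[0.984, 0.177, -0.001], [0.177, -0.984, 0.001], [-0.0, -0.001, -1.0]]
force: [0.3, 0.3, -0.7]
opening: 0.681
```

Call:
send_rows --steps '[[[0,0,0],[0,0,0],0.4],[[0,0,0],[0,0,0],0.4]]'

```text
t: 9.5
eef_pos: [0.4456, -0.2694, 0.0547]
tcp_rot: [[0.985, 0.175, -0.001], [0.175, -0.985, 0.001], [-0.001, -0.001, -1.0]]
force: [0.4, -0.5, 0.5]
opening: 0.604
```

```bash
python3 -c "
from h import *;from plant import *
s=observe();print(s['t'],s['eef_pos'],s['opening'],s['qvel'].round(1));im=read_camera('wrist');R,t=wristRt(s)
cv2.imwrite('pics/w13.png',im[:,:,::-1])
p=[.4456,-.26996,.1750]
print(proj('wrist',pose(p,np.array([[132,0,4],[30,8,36],[30,-8,36],[-30,8,36],[-30,-8,36],[30,12,4],[30,-12,4]])/1e3),R,t).round(0))
plan(s,[.4456,-.27,.005],-79.9)"
```

```text
9.5 [ 0.44557503 -0.26940563  0.05470414] 0.603861704789957 [-0.6 -2.6  2.3 -1.3  0.3  0.3 -0.2]
[[322.   7.]
 [306. 224.]
 [338. 224.]
 [307. 333.]
 [337. 333.]
 [300. 209.]
 [343. 209.]]
turn [-0.0008  0.0011 -0.0003] deg 0.1 shift [-0.   0.6 49.7]
```

View pics/w13.png

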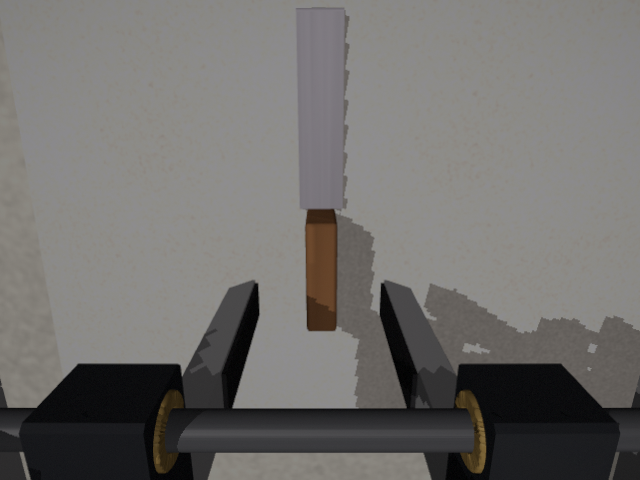

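Call:
send_rows --steps '[[[0,0,0],[0,1,15],0.4],[[0,0,0],[0,1,32],0.4],[[0,0,0],[0,1,44],0.4],[[0,0,0],[0,1,49],0.4],[[0,0,0],[0,1,49],0.4]]'

```text
t: 9.97
eef_pos: [0.4464, -0.2717, 0.0069]
tcp_rot: [[0.985, 0.174, 0.001], [0.174, -0.985, -0.001], [0.001, 0.002, -1.0]]
force: [-0.0, -0.5, -0.3]
opening: 0.599
```

Call:
send_rows --steps '[[[0,0,0],[0,0,0],0.7],[[0,0,0],[0,0,0],0.9],[[0,0,0],[0,0,0],1.0],[[0,0,0],[0,0,0],1.0],[[0,0,0],[0,0,0],1.0]]' --grip_force 40

```text
t: 10.38
eef_pos: [0.4457, -0.2717, 0.0065]
tcp_rot: [[0.985, 0.173, 0.001], [0.173, -0.985, -0.001], [0.0, 0.001, -1.0]]
force: [0.3, 0.6, 0.8]
opening: 0.28
```

```bash
python3 -c "
from h import *;from plant import *
s=observe();print(s['t'],s['eef_pos'],s['opening'],s['force'],s['tcp_rot'].round(4));im=read_camera('wrist')
cv2.imwrite('pics/w14.png',im[:,:,::-1])
"
```

```text
10.3833 [ 0.44566875 -0.27173563  0.00649692] 0.27987967803617864 [0.30351837 0.64995743 0.78190793] [[ 9.849e-01  1.730e-01  6.000e-04]
 [ 1.730e-01 -9.849e-01 -1.200e-03]
 [ 4.000e-04  1.300e-03 -1.000e+00]]
```

View pics/w14.png

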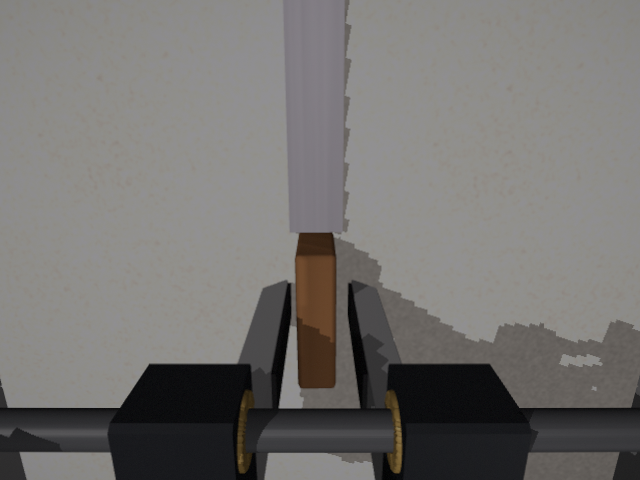

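Call:
send_rows --steps '[[[0,0,0],[0,-1,0],1.0],[[0,0,0],[0,-1,0],1.0],[[0,0,0],[0,-1,0],1.0],[[0,0,0],[0,-1,0],1.0],[[0,0,0],[0,-1,0],1.0]]' --grip_force 40

```text
t: 10.85
eef_pos: [0.4453, -0.2706, 0.0062]
tcp_rot: [[0.985, 0.173, 0.0], [0.173, -0.985, -0.001], [0.0, 0.001, -1.0]]
force: [-0.3, 1.3, 4.2]
opening: 0.169
```

```bash
python3 -c "
from h import *;from plant import *
s=observe();print(s['t'],s['eef_pos'],s['opening'],s['force'],s['tcp_rot'].round(4));im=read_camera('wrist')
cv2.imwrite('pics/w15.png',im[:,:,::-1])
T=np.linalg.inv(C['wrist']['T_tool_cam']);z=s['eef_pos'][2]*1e3
for ox in(-2,0,2,4):print(ox,proj('wrist',np.array([[ox+30,0,z-36],[ox-30,0,z-36],[ox+30,0,z-4]])/1e3,T[:3,:3],T[:3,3])[:,1].round(1))
"
```

```text
10.85 [ 0.44527534 -0.27062384  0.00622173] 0.16878505683659056 [-0.31430372  1.25624779  4.2003854 ] [[ 9.850e-01  1.728e-01  2.000e-04]
 [ 1.728e-01 -9.850e-01 -7.000e-04]
 [ 1.000e-04  7.000e-04 -1.000e+00]]
-2 [262.2 395.6 237.5]
0 [257.2 391.6 233.3]
2 [252.3 387.6 229. ]
4 [247.2 383.5 224.8]
```

View pics/w15.png

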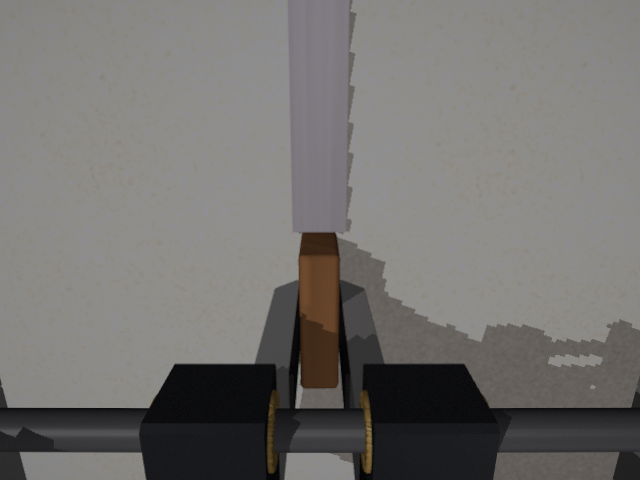

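Gripped at 15.9 mm, with the gauge origin about 1 mm ahead of the TCP, so the tip is at tool x = 133. Lift, then travel to a spot in front of the mouth.

Call:
send_rows --steps '[[[0,0,0],[0,0,-6],1.0],[[0,0,0],[0,0,-25],1.0],[[0,0,0],[0,0,-50],1.0],[[0,0,0],[0,0,-70],1.0],[[0,0,0],[0,0,-75],1.0]]'

```text
t: 11.32
eef_pos: [0.4463, -0.2717, 0.0835]
tcp_rot: [[0.985, 0.173, 0.003], [0.173, -0.985, -0.003], [0.002, 0.004, -1.0]]
force: [0.4, -0.7, -1.7]
opening: 0.166
```

```bash
python3 -c "
from h import *;from plant import *
s=observe();print(s['t'],s['eef_pos'],s['opening'],s['force'])
t=pose(P,[-.163,0,.075])[0];print(t);plan(s,t,-93.1)
"
```

```text
11.3167 [ 0.44629008 -0.27166094  0.08352169] 0.16563486921338982 [ 0.43765588 -0.73498823 -1.66564194]
[ 0.43116954 -0.00868647  0.075     ]
turn [ 0.0033 -0.0029  0.2278] deg 13.1 shift [  30.5 -261.7    7.6]
```

Call:
send_rows --steps '[[[0,0,0.02],[2,-15,0],1.0],[[0,0,0.05],[5,-45,1],1.0],[[0,0,0.08],[9,-78,2],1.0],[[0.002,-0.001,0.11],[13,-111,3],1.0],[[0.003,-0.003,0.14],[17,-144,4],1.0]]'

```text
t: 11.73
eef_pos: [0.4362, -0.1244, 0.0763]
tcp_rot: [[0.999, 0.031, -0.005], [0.031, -1.0, 0.002], [-0.004, -0.002, -1.0]]
force: [0.6, -0.2, -1.6]
opening: 0.169
```

```bash
python3 -c "
from h import *;from plant import *
s=observe();print(s['t'],s['eef_pos'],s['opening'],s['force'])
t=pose(P,[-.163,0,.075])[0];plan(s,t,-93.1)
"
```

```text
11.7333 [ 0.43616259 -0.12438619  0.07632263] 0.16918500719066518 [ 0.56641228 -0.2439944  -1.58362692]
turn [-0.002   0.0045  0.0856] deg 4.9 shift [  -1.3 -115.8    1.6]
```

Call:
send_rows --steps '[[[0,0.002,0.03],[0,-30,0],1.0],[[-0.001,0.004,0.06],[0,-60,1],1.0],[[-0.002,0.004,0.085],[-1,-88,2],1.0],[[-0.002,0.004,0.085],[-1,-108,2],1.0],[[-0.002,0.004,0.085],[-1,-112,2],1.0]]'

```text
t: 12.15
eef_pos: [0.4308, -0.0095, 0.0742]
tcp_rot: [[0.999, -0.045, -0.003], [-0.045, -0.999, 0.002], [-0.003, -0.002, -1.0]]
force: [0.4, 0.3, -1.1]
opening: 0.161
```

Call:
send_rows --steps '[[[0,0,0],[0,0,0],1.0],[[0,0,0],[0,0,0],1.0]]'

```text
t: 12.32
eef_pos: [0.4324, -0.0149, 0.075]
tcp_rot: [[0.999, -0.051, 0.001], [-0.051, -0.999, -0.001], [0.001, 0.001, -1.0]]
force: [0.2, 0.3, -0.9]
opening: 0.163
```

```bash
python3 -c "
from h import *;from plant import *
s=observe();print(s['t'],s['eef_pos'],inpress(s['eef_pos']),s['opening'],s['force'],s['qvel'].round(1))
t=pose(P,[-.163,0,.0475])[0];plan(s,t,-93.1)
im=read_camera('wrist');cv2.imwrite('pics/w16.png',im[:,:,::-1]);R,tt=wristRt(s)
im=read_camera('side');cv2.imwrite('pics/side16c.png',cv2.resize(im[190:290,210:370,::-1],None,fx=5,fy=5,interpolation=2))
im=read_camera('top');cv2.imwrite('pics/top16c.png',cv2.resize(im[170:300,270:390,::-1],None,fx=4.5,fy=4.5,interpolation=2))
print(proj('wrist',pose(P,np.array([[0,35,34],[0,-35,34],[0,35,52],[0,-35,52],[0,0,40],[66,26,115],[66,-26,115]])/1e3),R,tt).round(0))
"
```

```text
12.3167 [ 0.4323856  -0.01490805  0.07501589] [-161.4   -6.1   75. ] 0.16313542479357934 [ 0.16933942  0.32438323 -0.86410099] [ 1.5 -0.2  0.7 -0.3  0.   0.  -0.2]
turn [ 0.0014 -0.001   0.0027] deg 0.2 shift [-1.6 -6.2 27.5]
[[ 230.  -71.]
 [ 385.  -70.]
 [ 221.  -89.]
 [ 391.  -88.]
 [ 307.  -76.]
 [ 181. -555.]
 [ 412. -554.]]
```

View pics/w16.png

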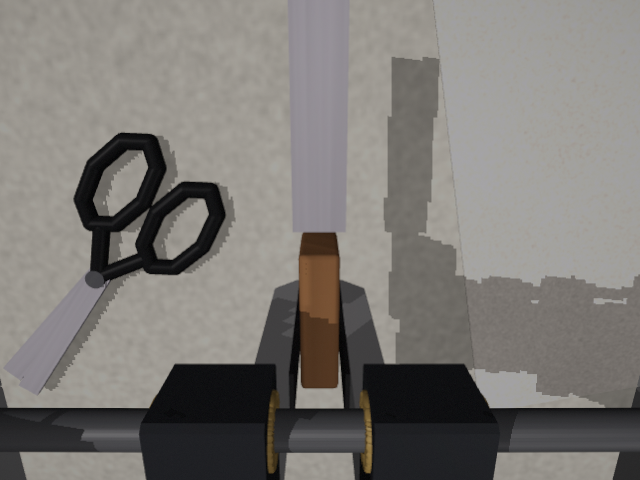

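View pics/side16c.png

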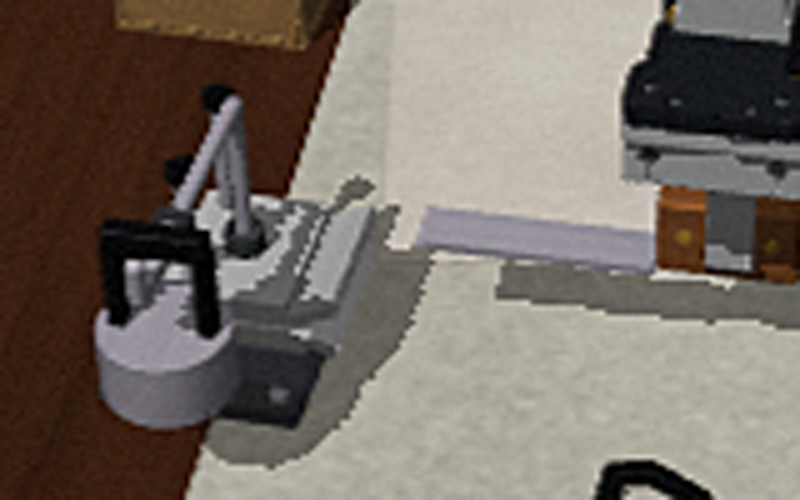

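View pics/top16c.png

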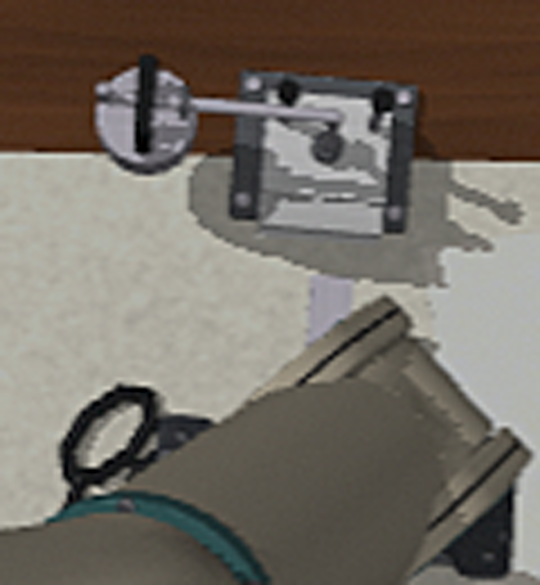

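The blade tip is about 6 mm right of the mouth centre, matching the numbers. I'll correct that and lower to mouth height.

Call:
send_rows --steps '[[[0.001,-0.001,0],[0,-3,8],1.0],[[0.001,-0.001,0.003],[-1,-6,18],1.0],[[0.001,-0.001,0.003],[-1,-6,26],1.0],[[0.001,-0.001,0.003],[-1,-6,27],1.0],[[0.001,-0.001,0.003],[-1,-6,27],1.0]]'

```text
t: 12.88
eef_pos: [0.4312, -0.0085, 0.0476]
tcp_rot: [[0.998, -0.056, -0.002], [-0.056, -0.998, 0.001], [-0.002, -0.001, -1.0]]
force: [0.8, -0.8, -1.1]
opening: 0.165
```

Call:
send_rows --steps '[[[0,0,0],[0,0,0],1.0],[[0,0,0],[0,0,0],1.0],[[0,0,0],[0,0,0],1.0]]'

```text
t: 13.13
eef_pos: [0.4319, -0.008, 0.0485]
tcp_rot: [[0.999, -0.054, 0.0], [-0.054, -0.999, 0.001], [0.0, -0.001, -1.0]]
force: [0.2, 0.2, -2.2]
opening: 0.167
```

```bash
python3 -c "
from h import *;from plant import *
s=observe();print(s['t'],s['eef_pos'],inpress(s['eef_pos']),s['opening'],s['force'],s['qvel'].round(1))
print(s['tcp_rot'].round(4))
t=pose(P,[-.133,0,.0474])[0];plan(s,t,-93.1)
im=read_camera('side');cv2.imwrite('pics/side17c.png',cv2.resize(im[190:290,210:370,::-1],None,fx=5,fy=5,interpolation=2))
x=inpress(s['eef_pos']);tip=[x[0]+133,x[1],x[2]-6.2+2]
print(tip,(proj('side',pose(P,np.array(tip)/1e3))-[210,190])*5)
for q in([0,35,34],[0,-35,34],[15,35,40],[0,35,52],[0,-35,52],[22,35,42]): print(q,(proj('side',pose(P,np.array(q)/1e3))-[210,190])*5)
"
```

```text
13.1333 [ 0.43191703 -0.0080495   0.04845972] [-162.3    0.7   48.5] 0.16690767764966657 [ 0.23956704  0.16786847 -2.16050216] [-0.2  0.  -0.1  0.1 -0.2 -0.1  0.1]
[[ 9.985e-01 -5.450e-02  5.000e-04]
 [-5.450e-02 -9.985e-01  8.000e-04]
 [ 4.000e-04 -8.000e-04 -1.000e+00]]
turn [-0.0008 -0.0004 -0.0004] deg 0.1 shift [29.3  0.7  1.1]
[np.float64(-29.30000000000001), np.float64(0.7), np.float64(44.3)] [[416.60559993 288.13352732]]
[0, 35, 34] [[332.0009662  349.83977411]]
[0, -35, 34] [[371.11320388 246.56570272]]
[15, 35, 40] [[296.96790522 334.88428106]]
[0, 35, 52] [[329.70784514 317.80614414]]
[0, -35, 52] [[369.27981346 214.93116231]]
[22, 35, 42] [[280.72092899 329.31469194]]
```

View pics/side17c.png

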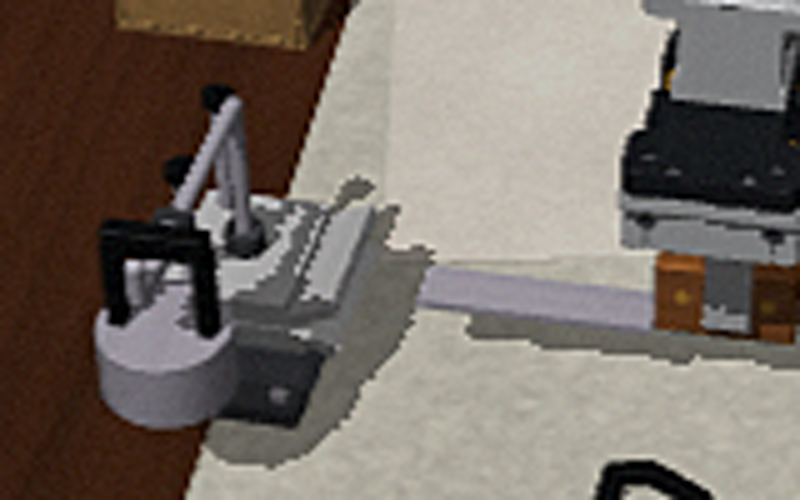

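Tip observed at about (425,288) against a prediction of (417,288), and the press edges show a similar bias. Level and aligned, so start inserting.

Call:
send_rows --steps '[[[0,0,0],[6,1,1],1.0],[[0,0,0],[14,1,1],1.0],[[0,0,0],[22,1,1],1.0],[[0,0,0],[29,1,1],1.0],[[0,0,0],[34,1,1],1.0]]'

```text
t: 13.6
eef_pos: [0.4672, -0.0109, 0.0472]
tcp_rot: [[0.999, -0.054, 0.001], [-0.054, -0.999, 0.0], [0.001, -0.0, -1.0]]
force: [-0.1, 0.9, -1.5]
opening: 0.169
```

Call:
send_rows --steps '[[[0,0,0],[2,0,0],1.0],[[0,0,0],[4,0,0],1.0],[[0,0,0],[5,0,0],1.0],[[0,0,0],[5,0,0],1.0]]'

```text
t: 13.93
eef_pos: [0.4704, -0.011, 0.0471]
tcp_rot: [[0.999, -0.054, -0.001], [-0.054, -0.999, 0.001], [-0.001, -0.001, -1.0]]
force: [-0.3, 0.2, -1.0]
opening: 0.168
```

```bash
python3 -c "
from h import *;from plant import *
s=observe();print(s['t'],s['eef_pos'],inpress(s['eef_pos']),s['opening'],s['force'],s['moment'],s['qvel'].round(1))
print(s['tcp_rot'].round(4))
t=pose(P,[-.088,0,.0464])[0];plan(s,t,-93.1)
im=read_camera('wrist');cv2.imwrite('pics/w18.png',im[:,:,::-1])
im=read_camera('side');cv2.imwrite('pics/side18c.png',cv2.resize(im[190:290,210:370,::-1],None,fx=5,fy=5,interpolation=2))
im=read_camera('top');cv2.imwrite('pics/top18c.png',cv2.resize(im[170:300,270:390,::-1],None,fx=4.5,fy=4.5,interpolation=2))
"
```

```text
13.9333 [ 0.47036177 -0.01098083  0.0470698 ] [-123.7   -0.2   47.1] 0.16849806026926417 [-0.30162956  0.2253619  -0.95822667] [0.01547066 0.17752393 0.04099385] [ 0.1 -0.3 -0.1  0.5 -0.1 -0.1  0.2]
[[ 9.985e-01 -5.420e-02 -6.000e-04]
 [-5.420e-02 -9.985e-01  8.000e-04]
 [-6.000e-04 -8.000e-04 -1.000e+00]]
turn [-0.0008  0.0006 -0.0001] deg 0.1 shift [35.7 -0.2  0.6]
```

View pics/side18c.png

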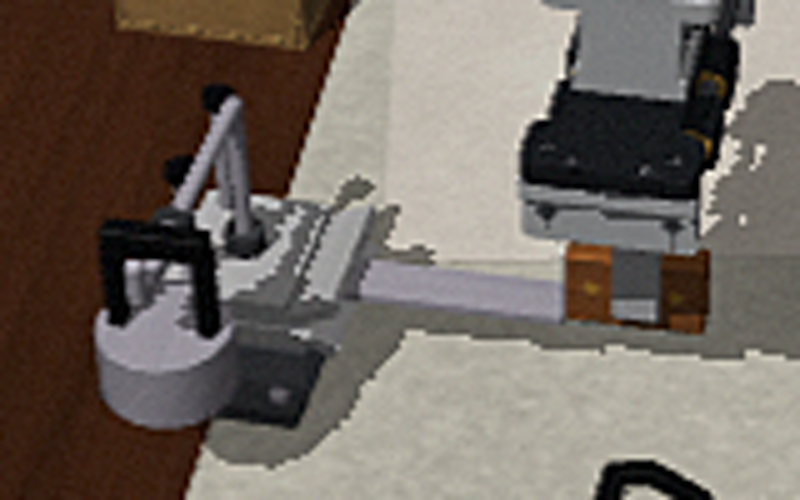

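View pics/w18.png

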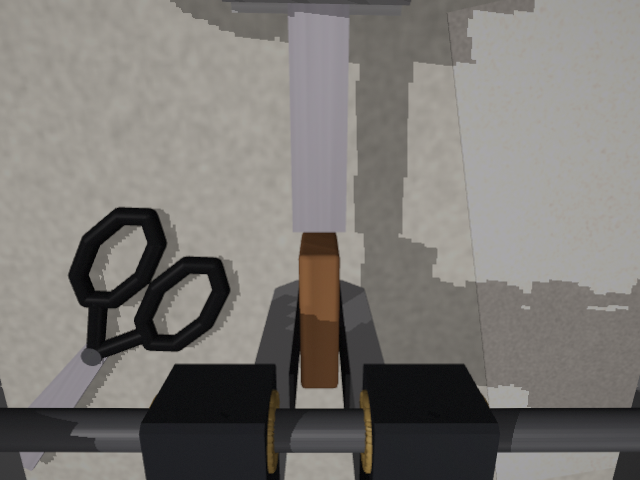

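View pics/top18c.png

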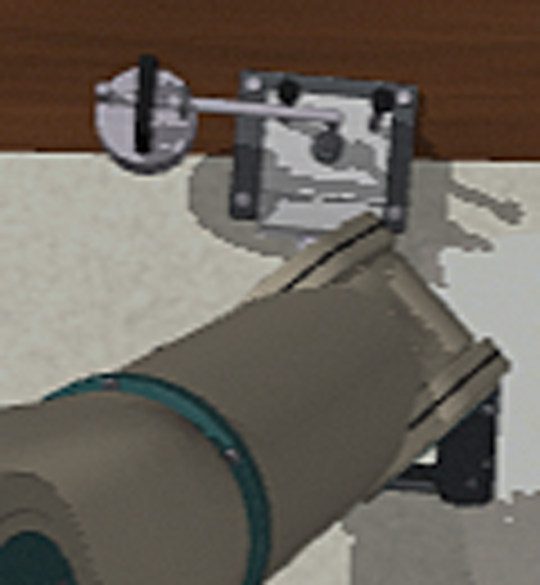

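```bash
cat > lip.py <<'E'
from h import *;from plant import *
s=observe();R,t=wristRt(s)
for q in([0,35,52],[0,-35,52],[0,0,52],[0,0,54],[0,35,34],[0,-35,34]): print(q,proj('wrist',pose(P,np.array(q)/1e3),R,t).round(1))
E
python3 lip.py; python3 -c "
import cv2
im=cv2.imread('pics/w18.png');cv2.imwrite('pics/w18c.png',cv2.resize(im[0:60,200:440],None,fx=3.3,fy=3.3,interpolation=2))"
```

```text
[0, 35, 52] [[225.8  -4.1]]
[0, -35, 52] [[414.2  -4.3]]
[0, 0, 52] [[320.   -4.3]]
[0, 0, 54] [[320.   -5.7]]
[0, 35, 34] [[235.1   7.1]]
[0, -35, 34] [[404.7   7. ]]
```

View pics/w18c.png

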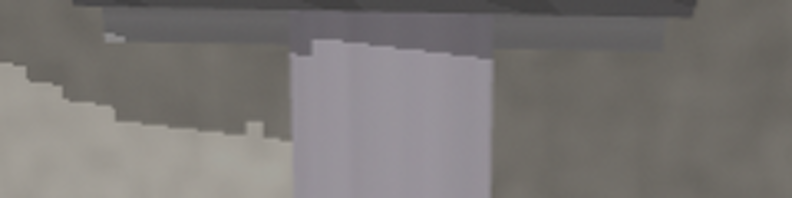

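```bash
python3 - <<'E'
from h import *
q=lambda X,n,o,k:((proj(n,pose(P,np.array(X)/1e3))[0]-o)*k+k/2-.5).round(0)
for X in([0,35,62],[0,-35,62],[0,35,34],[0,-35,34]): print(X,'top',q(X,'top',[285,175],8),'side',q(X,'side',[225,200],8))
E
```

```text
[0, 35, 62] top [347. 361.] side [409. 403.]
[0, -35, 62] top [566. 377.] side [473. 239.]
[0, 35, 34] top [344. 378.] side [415. 483.]
[0, -35, 34] top [558. 393.] side [477. 318.]
```

Both the wrist and top views suggest the press is yawed about 0.8° more than my fit. I'll correct that and continue in gently.

Call:
send_rows --steps '[[[0,0,0.007],[2,-1,0],1.0],[[0,0,0.014],[5,-2,0],1.0],[[0,0,0.014],[9,-2,0],1.0],[[0,0,0.014],[12,-2,0],1.0],[[0,0,0.014],[15,-2,0],1.0]]'

```text
t: 14.5
eef_pos: [0.4799, -0.0086, 0.0463]
tcp_rot: [[0.998, -0.068, -0.011], [-0.068, -0.998, 0.004], [-0.011, -0.003, -1.0]]
force: [-13.4, 0.3, 5.0]
opening: 0.169
```

Call:
send_rows --steps '[[[0,0,0],[3,0,0],1.0],[[0,0,0],[6,0,0],1.0],[[0,0,0],[9,0,0.5],1.0],[[0,0,0],[11,0,0.5],1.0],[[0,0,0],[11,0,0.5],1.0]]'

```text
t: 14.92
eef_pos: [0.495, -0.0101, 0.046]
tcp_rot: [[0.998, -0.068, -0.004], [-0.068, -0.998, 0.002], [-0.004, -0.001, -1.0]]
force: [-3.1, -0.1, -2.7]
opening: 0.169
```

```bash
cat > st.py <<'E'
from h import *;from plant import *
import sys
k=sys.argv[1]
s=observe();print(s['t'],inpress(s['eef_pos']),s['opening'],s['force'].round(2),s['moment'].round(3),'qd',abs(s['qvel']).max().round(1))
print(s['tcp_rot'].round(4))
im=read_camera('wrist');cv2.imwrite(f'pics/w{k}.png',im[:,:,::-1])
im=read_camera('side');cv2.imwrite(f'pics/side{k}c.png',cv2.resize(im[190:290,210:370,::-1],None,fx=5,fy=5,interpolation=2))
E
python3 st.py 19
```

```text
14.9167 [-99.1   2.   46. ] 0.16858970058074144 [-3.09 -0.05 -2.74] [0.059 1.389 0.067] qd 0.7
[[ 0.9977 -0.0677 -0.0036]
 [-0.0677 -0.9977  0.0016]
 [-0.0037 -0.0013 -1.    ]]
```

View pics/w19.png

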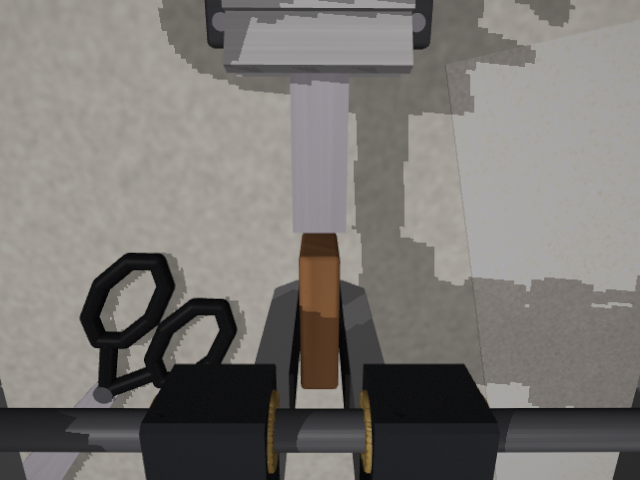

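View pics/side19c.png

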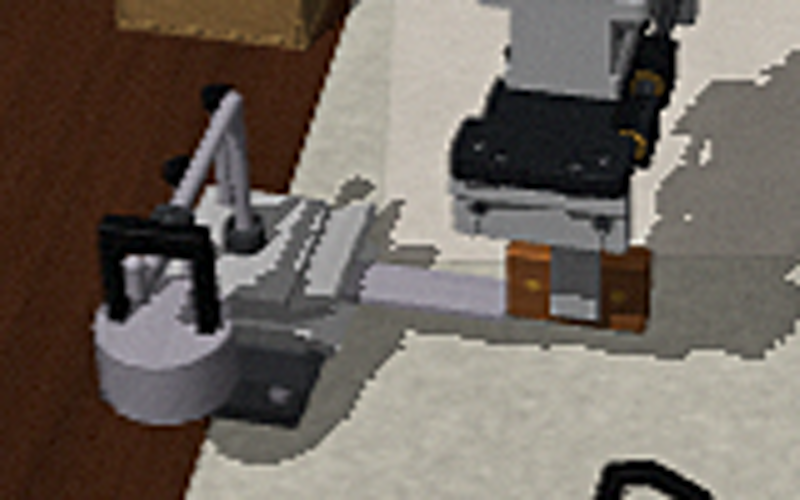

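```bash
python3 lip.py; python3 -c "
import cv2
im=cv2.imread('pics/w19.png');cv2.imwrite('pics/w19c.png',cv2.resize(im[0:110,200:440],None,fx=3.3,fy=3.3,interpolation=2))"
```

```text
[0, 35, 52] [[231.3  69.5]]
[0, -35, 52] [[412.8  66.8]]
[0, 0, 52] [[321.9  68.1]]
[0, 0, 54] [[322.   67.6]]
[0, 35, 34] [[239.8  73.2]]
[0, -35, 34] [[403.7  70.8]]
```

View pics/w19c.png

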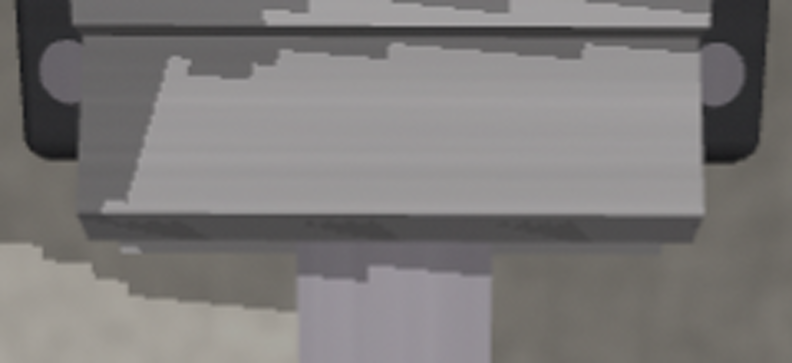

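The yaw is now square and the blade is centred under the lip (column 319.7 against 318.6). Depth is about 34–36 mm, so 10 mm more, levelling the small pitch.

Call:
send_rows --steps '[[[0,0.002,0],[3,0,0],1.0],[[0,0.004,0],[6,0,0],1.0],[[0,0.004,0],[9,0,0],1.0],[[0,0.004,0],[10,0,0],1.0],[[0,0.004,0],[10,0,0],1.0]]'

```text
t: 15.43
eef_pos: [0.5072, -0.0113, 0.0466]
tcp_rot: [[0.998, -0.068, 0.004], [-0.068, -0.998, 0.0], [0.004, -0.001, -1.0]]
force: [0.3, 0.5, -5.1]
opening: 0.167
```

Call:
send_rows --steps '[[[0,0,0],[0,0,0],1.0],[[0,0,0],[0,0,0],1.0]]'

```text
t: 15.6
eef_pos: [0.5072, -0.0113, 0.0468]
tcp_rot: [[0.998, -0.068, 0.005], [-0.068, -0.998, 0.0], [0.005, -0.001, -1.0]]
force: [0.4, -0.1, -5.0]
opening: 0.17
```

```bash
python3 st.py 20;python3 lip.py; python3 -c "
import cv2
im=cv2.imread('pics/w20.png');cv2.imwrite('pics/w20c.png',cv2.resize(im[0:240,200:440],None,fx=2.5,fy=2.5,interpolation=2))"
```

```text
15.6 [-86.9   1.5  46.8] 0.16983793317244453 [ 0.42 -0.13 -5.02] [0.11  0.917 0.038] qd 0.1
[[ 9.977e-01 -6.810e-02  4.900e-03]
 [-6.810e-02 -9.977e-01  4.000e-04]
 [ 4.900e-03 -7.000e-04 -1.000e+00]]
[0, 35, 52] [[233.  101.7]]
[0, -35, 52] [[409.3  99. ]]
[0, 0, 52] [[321.  100.3]]
[0, 0, 54] [[321.1 100.2]]
[0, 35, 34] [[241.1 102.7]]
[0, -35, 34] [[400.8 100.2]]
```

View pics/w20c.png

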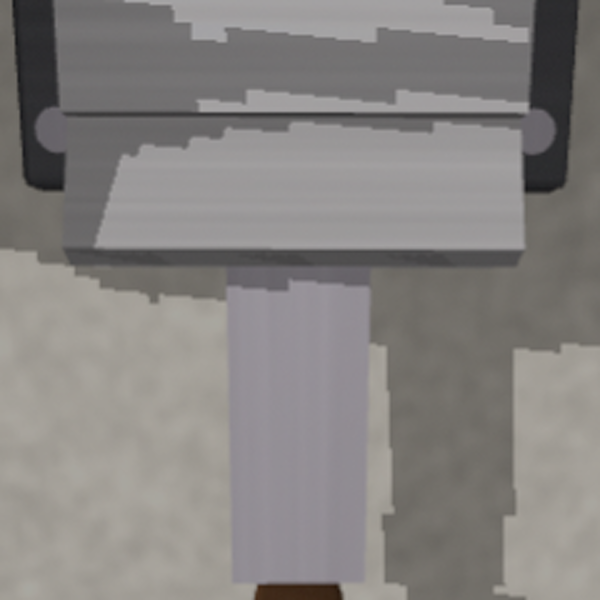

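View pics/side20c.png

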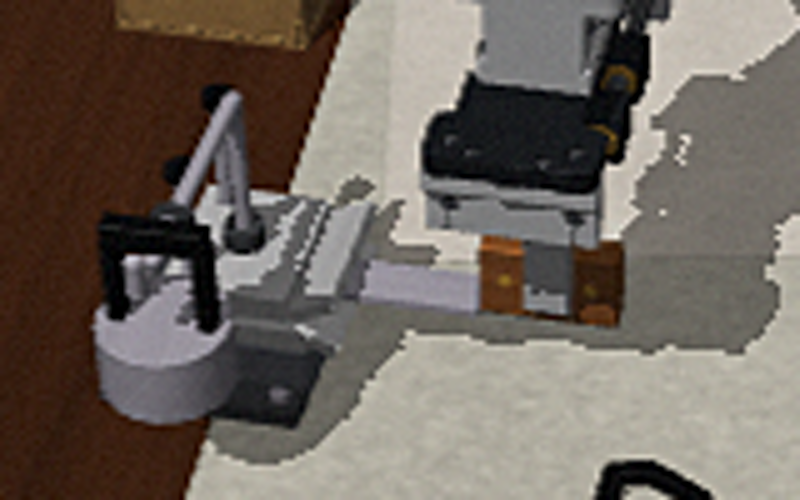

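Tip is at about 46–48 mm, but the blade is nose-up 0.3° and the arm is carrying the plate (Fz −5 N). I'll level it, lower it onto the plate, and ease back 1.5 mm.

Call:
send_rows --steps '[[[0,-0.003,0],[-0.5,0,0.3],1.0],[[0,-0.005,0],[-1,0,0.6],1.0],[[0,-0.005,0],[-1.5,0,0.8],1.0],[[0,-0.005,0],[-1.5,0,0.8],1.0]]'

```text
t: 16.03
eef_pos: [0.5067, -0.0115, 0.0463]
tcp_rot: [[0.998, -0.068, 0.002], [-0.068, -0.998, 0.0], [0.002, -0.0, -1.0]]
force: [2.3, -0.2, -3.3]
opening: 0.166
```

```bash
python3 st.py 21
```

```text
16.0333 [-87.4   1.3  46.3] 0.16591640966313215 [ 2.28 -0.22 -3.34] [ 0.08  -0.263  0.081] qd 0.2
[[ 9.977e-01 -6.820e-02  1.900e-03]
 [-6.820e-02 -9.977e-01  1.000e-04]
 [ 1.800e-03 -2.000e-04 -1.000e+00]]
```

Call:
send_rows --steps '[[[0,-0.001,0],[0,0,0.2],1.0],[[0,-0.002,0],[-0.5,0,0.5],1.0],[[0,-0.002,0],[-0.5,0,0.5],1.0],[[0,-0.002,0],[-0.5,0,0.5],1.0]]'

```text
t: 16.47
eef_pos: [0.5062, -0.0115, 0.046]
tcp_rot: [[0.998, -0.068, -0.0], [-0.068, -0.998, 0.0], [-0.0, -0.0, -1.0]]
force: [6.0, -0.2, 1.0]
opening: 0.166
```

```bash
python3 st.py 22
```

```text
16.4667 [-87.9   1.3  46. ] 0.16606646106855696 [ 6.05 -0.18  0.98] [ 0.088 -1.168 -0.013] qd 0.1
[[ 9.977e-01 -6.840e-02 -0.000e+00]
 [-6.840e-02 -9.977e-01  4.000e-04]
 [-1.000e-04 -4.000e-04 -1.000e+00]]
```

Now level and lying flat, with Fz back to slight support. I'll relieve a bit of the pulling force and check for stability.

Call:
send_rows --steps '[[[0,0,0],[0.5,0,0],1.0],[[0,0,0],[1,0,0],1.0],[[0,0,0],[1,0,0],1.0],[[0,0,0],[1,0,0],1.0],[[0,0,0],[1,0,0],1.0]]'

```text
t: 16.98
eef_pos: [0.5061, -0.0114, 0.0457]
tcp_rot: [[0.998, -0.068, -0.002], [-0.068, -0.998, 0.001], [-0.002, -0.001, -1.0]]
force: [4.0, -0.3, 5.3]
opening: 0.172
```

```bash
python3 st.py 23;python3 lip.py; python3 -c "
import cv2
im=cv2.imread('pics/w23.png');cv2.imwrite('pics/w23c.png',cv2.resize(im[0:240,200:440],None,fx=2.5,fy=2.5,interpolation=2))"
```

```text
16.9833 [-88.    1.3  45.7] 0.1716826548507413 [ 4.01 -0.29  5.32] [-0.015 -1.298  0.08 ] qd 0.0
[[ 9.976e-01 -6.850e-02 -1.900e-03]
 [-6.850e-02 -9.977e-01  8.000e-04]
 [-2.000e-03 -6.000e-04 -1.000e+00]]
[0, 35, 52] [[231.2  98.8]]
[0, -35, 52] [[409.7  96. ]]
[0, 0, 52] [[320.4  97.3]]
[0, 0, 54] [[320.4  97.2]]
[0, 35, 34] [[239.6  99.7]]
[0, -35, 34] [[401.1  97.2]]
```

View pics/w23c.png

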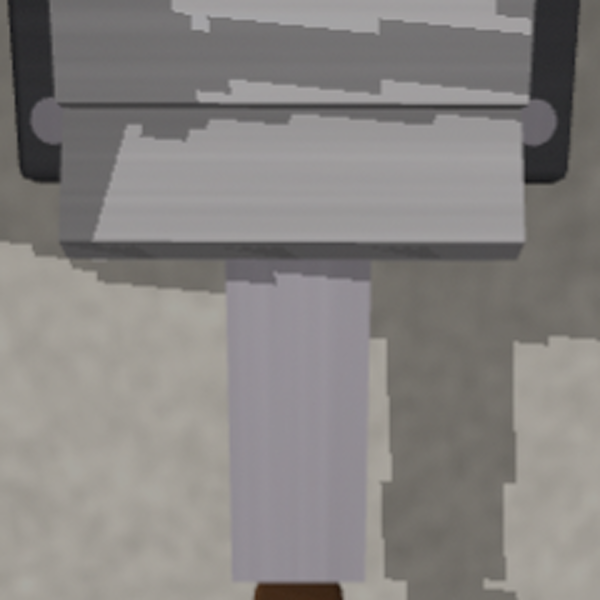

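View pics/side23c.png

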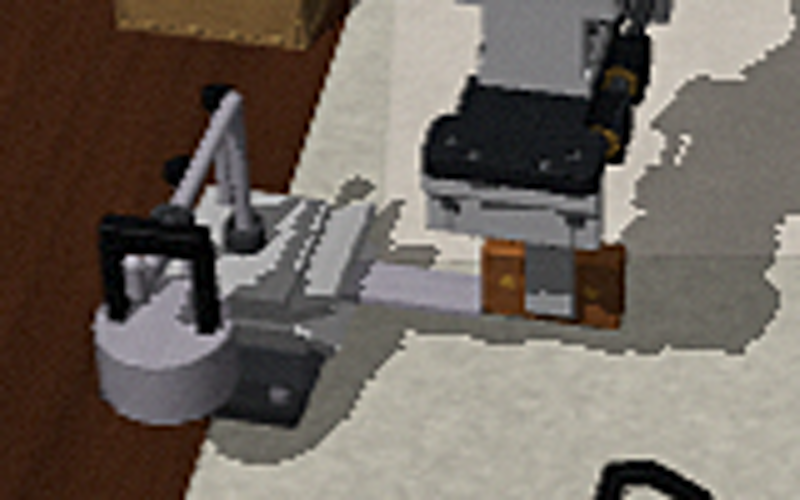

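Slightly over-pressed now at Fz +5.3 N, so I'll ease it up 0.3 mm and level.

Call:
send_rows --steps '[[[0,0.001,0],[0,0,-0.2],1.0],[[0,0.001,0],[0,0,-0.2],1.0],[[0,0.001,0],[0,0,-0.2],1.0],[[0,0.001,0],[0,0,-0.2],1.0],[[0,0.001,0],[0,0,-0.2],1.0]]'

```text
t: 17.5
eef_pos: [0.5061, -0.0114, 0.0456]
tcp_rot: [[0.998, -0.068, -0.001], [-0.068, -0.998, 0.001], [-0.001, -0.0, -1.0]]
force: [5.2, -0.5, 4.9]
opening: 0.169
```

Call:
send_rows --steps '[[[0,0,0],[0,0,0],1.0],[[0,0,0],[0,0,0],1.0],[[0,0,0],[0,0,0],1.0],[[0,0,0],[0,0,0],1.0],[[0,0,0],[0,0,0],1.0]]'

```text
t: 17.92
eef_pos: [0.5061, -0.0114, 0.0456]
tcp_rot: [[0.998, -0.068, -0.001], [-0.068, -0.998, 0.001], [-0.001, -0.0, -1.0]]
force: [4.5, 0.8, 4.4]
opening: 0.169
```

```bash
python3 st.py 24
```

```text
17.9167 [-88.    1.3  45.6] 0.16850565653565974 [4.47 0.77 4.43] [-0.033 -1.484  0.038] qd 0.1
[[ 9.977e-01 -6.830e-02 -1.200e-03]
 [-6.830e-02 -9.977e-01  5.000e-04]
 [-1.300e-03 -5.000e-04 -1.000e+00]]
```

Call:
send_rows --steps '[[[0,0.001,0],[0,0,-0.3],1.0],[[0,0.001,0],[0.5,0,-0.3],1.0],[[0,0.001,0],[0.5,0,-0.3],1.0],[[0,0.001,0],[0.5,0,-0.3],1.0],[[0,0.001,0],[0.5,0,-0.3],1.0]]'

```text
t: 18.43
eef_pos: [0.5061, -0.0113, 0.0458]
tcp_rot: [[0.998, -0.068, -0.001], [-0.068, -0.998, 0.001], [-0.001, -0.001, -1.0]]
force: [4.8, -0.8, 2.8]
opening: 0.168
```

Call:
send_rows --steps '[[[0,0,0],[0,0,0],1.0],[[0,0,0],[0,0,0],1.0],[[0,0,0],[0,0,0],1.0],[[0,0,0],[0,0,0],1.0],[[0,0,0],[0,0,0],1.0]]'

```text
t: 18.85
eef_pos: [0.5061, -0.0113, 0.0458]
tcp_rot: [[0.998, -0.068, -0.001], [-0.068, -0.998, 0.001], [-0.001, -0.001, -1.0]]
force: [5.8, -1.3, 2.6]
opening: 0.166
```

```bash
python3 st.py 25; python3 -c "
from h import *;from plant import *
im=read_camera('side');cv2.imwrite('pics/s25.png',cv2.resize(im[190:270,220:320,::-1],None,fx=8,fy=7,interpolation=2))"
```

```text
18.85 [-88.    1.4  45.8] 0.16632956978339625 [ 5.79 -1.25  2.58] [-0.169 -1.336  0.063] qd 0.2
[[ 9.977e-01 -6.830e-02 -1.100e-03]
 [-6.830e-02 -9.977e-01  7.000e-04]
 [-1.200e-03 -6.000e-04 -1.000e+00]]
```

View pics/s25.png

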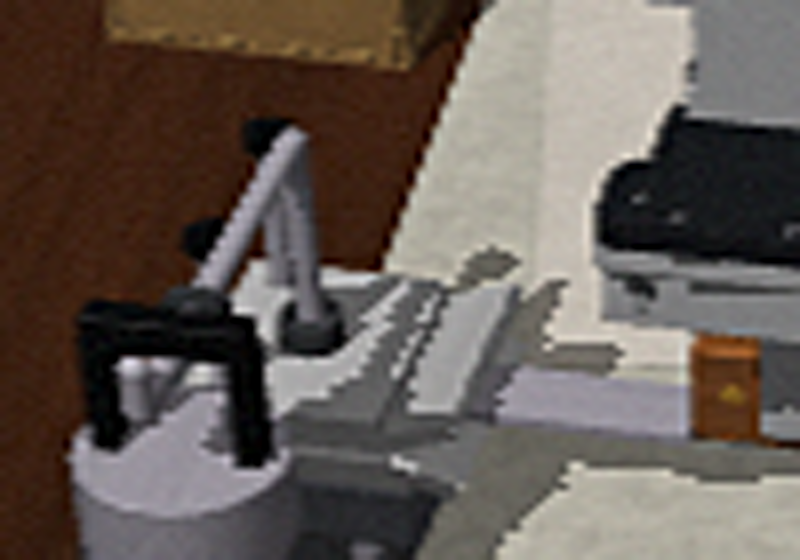

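The pose is steady, the blade is level and light on the lower plate, and the weight is hanging. Handing in.

```bash
python3 -c "
from plant import *
print(close_job())
s=observe();print(s['t'],s['force'],s['eef_pos'],s['opening'])"
```

```text
the job is handed in; nothing more can be done
None
the job is handed in; nothing more can be done
```

The weight hangs by its loop on the side hook, with the bar between the collar and the upturned tip, and the top plate came down. I gripped the gauge by its wooden grip and slid the blade in. The job went in at about 19 s on the robot's clock, with the gauge still gripped.

**Last checks before handing in:**
- **Pose:** the arm was steady, with the blade level to within 0.1°. It was centred in the mouth and, once I corrected the yaw by 0.8°, square to it.
- **Blade contact:** the vertical force was +2.6 N, so the blade is resting on the lower plate.
- **Drag:** it holds against about 5 N along the mouth without moving.
- **Other objects:** I moved none of them and saw no contact with any.

**Checks that disagreed:**
- **Depth:** I aimed for 45 mm. The press position fitted from the top and side cameras gives 45 mm, the wrist camera about 47 mm. A rough check of the lip in the top view suggested about 43 mm. I left it in between.
- **Insertion force:** the blade met the top plate's lip with about 13 N of resistance for a moment before the plate rode up.
- **Plate height:** I did not measure the final height of the top plate directly. That it is riding on the blade comes from the forces and the pictures.

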